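Load the twin-rod packing stand with spacer saddles and lock it with R-clips

ROBOT

A 6-joint arm with a two-finger parallel gripper is mounted at the origin on the work surface; the furniture and walls round the work are solid. World frame = base frame: x ahead of the robot, y to its left, z up, the work surface at z = 0. Lengths are in m, angles in rad, forces in N, time in s.
With the tool pointing down it reaches from about 0.25 to 0.775 m from the base axis. Payload 8.9 kg.
Tool frame: the origin (TCP) lies between the finger pads; the fingertips stand 11 mm ahead of it and the grasp point (between the pads) lies 8 mm behind it; z points along the fingers, x is the direction in which the jaws open and shut, and the axes are right-handed (so a half turn about z gives the same grasp; the last joint's range is limited). The gripper opens to 85 mm and grips with 20 to 120 N. Pads are 22 mm wide; open, the fingers measure 114 mm over their backs; the gripper's body (76 mm by 85 mm) begins 54 mm behind the grasp point. The pads swing forward as they close: fully open they stand 13 mm farther back than shut.
Start: joints at [0.981, 0.291, -0.153, 1.127, 0, 1.431], TCP at [0.229, 0.473, 0.242] pointing down, gripper open.
Joint ranges: [-2.52, 2.52], [-0.91, 1.74], [-1.3, 1.37], [-1.96, 2.02], [-1.52, 1.47], [-3.14, 3.14]. Speed limits (rad/s): [2.22, 2.22, 2.79, 3.14, 3.14, 3.14].

INTERFACE

Orientations are given as a 3x3 rotation matrix whose columns are the frame's x, y, z axes.
In Python, from workcell import manip, vision gives the robot as it stands. The module is installed in compiled form; this text tells all that it offers.
- The arm moves only by the shell command python3 -m crank 'ROWS' [OPENING] [FORCE]. ROWS is JSON, a list of rows, each a list of 2 entries, a list of its own where there are three numbers: the shift along the tool's x, y, z in m, then the turn, a rotation vector about the tool's x, y, z in rad. A call has 1 to 12 rows; each row shifts and turns the commanded pose from where the row before left it, along the tool's axes as they then stand; what a row does not reach is not made up. A row lasts 1/10 s, in which the tool goes at most 50 mm and 8.59 degrees, less where a joint would pass 70% of its speed; a pose out of reach is approached as far as the arm can. A call is refused whole if a number of a shift passes 0.05 or a number of a turn 0.15, either way. A call with a gripper value outside its range is refused whole. OPENING is the finger opening in m, from 0 to 0.0854, set as the call begins (- or left out, the last holds). The fingers move at their own pace and stop on an object; FORCE is the grip in N (left out, the last holds). Time passes only in rows, so rows that do not move let the fingers close. It gives the time, the measured TCP pose, the force and the opening at its end, in the units of the state.
- manip.read_state(): the state, without advancing time (a new reading comes with each control period).
- vision.read_camera(name): name is "scene" or "side" or "wrist"; returns the picture (420x560x3 uint8, red, green, blue); there is no depth.
- vision.camera_params(name): a dict with "intrinsics" (3x3 intrinsics, pixels), "cam_to_world" (4x4, takes a point from camera to world coordinates); the wrist camera has in their place "hand_eye" (4x4, takes a point from camera to tool coordinates, whose origin is the TCP and whose axes are the tool frame's). Camera axes: x right, y down, z forward; pixel columns grow to the right and rows downward; lengths in m; the calibration is good to about 2 mm. A picture is of the moment at which its call begins: read the wrist's pose just before it. camera_params takes no time and is no camera call.
- manip.job_done(): hands the job in, once; it reports no verdict.
The state is a dict: "time_s": time; "joint_positions": joint angles; "qd": joint speeds; "effort": joint torques, N m; "position": TCP position; "tcp_rot": TCP orientation; "wrist_force": force on the tool from outside, world axes, zero at the start; "wrist_torque": the same for the moment, N m; "finger_gap": finger opening in m.
Only numpy, scipy, OpenCV 4.12 (cv2) and the standard library are available. Lean on these libraries where they do the work, as an engineer would, in place of code of your own. Each camera call takes 0.05 s, during which the arm holds its last target. There are 200 camera calls.

TASK

Set every spacer saddle on the table across the two rods of the packing stand and slide them together into one row, flush against the fixed stop plate and against one another with no gaps. Then lock the row: push one R-clip from the rack straight down into each rod, in the first open cross-hole beyond the last saddle, until its bent leg has snapped past the rod and its collar rests on top. Leave the other things on the table alone.

Things in the scene. Friction and masses are not known exactly. Their poses are not given: they have to be found in the camera images.
- stand: Fixed packing stand: grey base 165 x 285 x 12 mm under two level steel rods, 24 mm diameter, running along its y at x = -40 (near rod) and +40 mm (far rod), axes 72 mm and tops 84 mm above the table, free from the stop plate (face at y = -115 mm) to y = +138 mm; low posts below them at the +y end. Three vertical cross-holes per rod, 10 x 10 mm, go right through. Origin: centre of underside; z up.
- stop_face (a point): On the flat face (looking to the stand's +y) of the fixed upright aluminium stop plate, 128 mm wide, 14 mm thick, top 98 mm above the table, into which the rods run; midway between the rods, at rod-top height. Flush saddles have their centres 22, 66 and 110 mm from it toward +y.
- hole_near1 (a point): Centre, on the rod's axis, of cross-hole 1 from the stop in the near rod (stand x = -40, y = -59, z = 72 mm); its mouth is at the rod's top, 12 mm higher. Covered by the row.
- hole_near2 (a point): Centre, on the rod's axis, of cross-hole 2 from the stop in the near rod (stand x = -40, y = -15, z = 72 mm); its mouth is at the rod's top, 12 mm higher. First open hole when 2 saddles are flush in the row (12 mm beyond the last one's face).
- hole_near3 (a point): Centre, on the rod's axis, of cross-hole 3 from the stop in the near rod (stand x = -40, y = 29, z = 72 mm); its mouth is at the rod's top, 12 mm higher. First open hole when 3 saddles are flush in the row (12 mm beyond the last one's face).
- hole_far1 (a point): Centre, on the rod's axis, of cross-hole 1 from the stop in the far rod (stand x = 40, y = -59, z = 72 mm); its mouth is at the rod's top, 12 mm higher. Covered by the row.
- hole_far2 (a point): Centre, on the rod's axis, of cross-hole 2 from the stop in the far rod (stand x = 40, y = -15, z = 72 mm); its mouth is at the rod's top, 12 mm higher. First open hole when 2 saddles are flush in the row (12 mm beyond the last one's face).
- hole_far3 (a point): Centre, on the rod's axis, of cross-hole 3 from the stop in the far rod (stand x = 40, y = 29, z = 72 mm); its mouth is at the rod's top, 12 mm higher. First open hole when 3 saddles are flush in the row (12 mm beyond the last one's face).
- saddle1: Spacer saddle (2 or 3 present, alike, either way round): aluminium bridge 128 (x) x 44 (y, along the rods) x 14 mm with a lip 26 mm deep at each x end, 109 mm clear between lips (rods: 104 mm over both). Black grip block on top, 20 (x) x 36 (y) mm, 40 to 80 mm above the origin. About 0.25 kg. Origin: centre, at the lips' underside; 58 mm above the table when the bridge rests on the rods.
- saddle2: Spacer saddle (2 or 3 present, alike, either way round): aluminium bridge 128 (x) x 44 (y, along the rods) x 14 mm with a lip 26 mm deep at each x end, 109 mm clear between lips (rods: 104 mm over both). Black grip block on top, 20 (x) x 36 (y) mm, 40 to 80 mm above the origin. About 0.25 kg. Origin: centre, at the lips' underside; 58 mm above the table when the bridge rests on the rods.
- saddle3: Spacer saddle (2 or 3 present, alike, either way round): aluminium bridge 128 (x) x 44 (y, along the rods) x 14 mm with a lip 26 mm deep at each x end, 109 mm clear between lips (rods: 104 mm over both). Black grip block on top, 20 (x) x 36 (y) mm, 40 to 80 mm above the origin. About 0.25 kg. Origin: centre, at the lips' underside; 58 mm above the table when the bridge rests on the rods.
- clip1: R-clip, upright in the rack: straight steel leg (8 mm, round tip) along its z, sprung bent leg on its +x side, reaching x = 23 mm. Black grip tab 36 x 12 x 34 mm (x, y, z) centred at x = 8, z = 86 mm; black collar, 14 mm diameter, underside at z = 44.5 mm, stops on the rod. Origin: tip of the straight leg. About 0.07 kg. Fitted: upright, y along the rod, bent leg on either side of the rod.
- clip1_nest (a point): Point on this clip's straight leg, 32 mm above its tip; lies at the cross-hole's centre when home. The bent leg meets the rod about 20 mm before home, rides over it and snaps in during the last 12 mm; this takes a push of about 5 to 15 N, not just the clip's weight.
- clip2: R-clip, upright in the rack: straight steel leg (8 mm, round tip) along its z, sprung bent leg on its +x side, reaching x = 23 mm. Black grip tab 36 x 12 x 34 mm (x, y, z) centred at x = 8, z = 86 mm; black collar, 14 mm diameter, underside at z = 44.5 mm, stops on the rod. Origin: tip of the straight leg. About 0.07 kg. Fitted: upright, y along the rod, bent leg on either side of the rod.
- clip2_nest (a point): Point on this clip's straight leg, 32 mm above its tip; lies at the cross-hole's centre when home. The bent leg meets the rod about 20 mm before home, rides over it and snaps in during the last 12 mm; this takes a push of about 5 to 15 N, not just the clip's weight.
- clip_rack: Fixed grey rack 132 x 40 x 40 mm (x, y, z) with two pockets in a row along its x, 32 mm deep; the clips stand in them on a floor 8 mm above the table, x along the rack's x, straight legs at rack x = -35 and +35 mm; lift 35 mm to clear. Origin: centre of the underside.
- jar: Spice jar, 44 x 44 x 109 mm, standing; a bystander, to be left alone. Origin: centre of its underside.
- roll: Roll of tape, 104 mm diameter, 25 mm high, lying flat; a bystander, to be left alone. Origin: centre of its underside.
- shroom: Brown mushroom cap, 65 x 60 x 44 mm; a bystander, to be left alone. Origin: centre of its underside.
- mug: Mug, 81 x 113 x 101 mm, standing; a bystander, to be left alone. Origin: centre of its underside.
Things that resemble listed ones, but are neither listed nor needed, are in the scene too. What is shaped like the saddle2 but blue is not meant.

How it is judged:
On the way:
1. all saddles lie across both rods in one row, flush with the stop plate and with one another (each within 4 mm of its flush place) (z of saddle1 in the frame of stand between 0.054 and 0.062 m and x of saddle1 in the frame of stand between -0.005 and 0.005 m and angle between the y axis of each of saddle1, saddle2, saddle3 and the y axis of stand, either way round below 0.08 rad and angle between each of saddle1, saddle2, saddle3's own z axis and vertical below 0.08 rad and z of saddle2 in the frame of stand between 0.054 and 0.062 m and x of saddle2 in the frame of stand between -0.005 and 0.005 m and z of saddle3 in the frame of stand between 0.054 and 0.062 m and x of saddle3 in the frame of stand between -0.005 and 0.005 m and (y of saddle1 in the frame of stand between -0.097 and -0.089 m or y of saddle1 in the frame of stand between -0.053 and -0.045 m or y of saddle1 in the frame of stand between -0.009 and -0.001 m) and (y of saddle2 in the frame of stand between -0.097 and -0.089 m or y of saddle2 in the frame of stand between -0.053 and -0.045 m or y of saddle2 in the frame of stand between -0.009 and -0.001 m) and (y of saddle3 in the frame of stand between -0.097 and -0.089 m or y of saddle3 in the frame of stand between -0.053 and -0.045 m or y of saddle3 in the frame of stand between -0.009 and -0.001 m) and (y of saddle1 in the frame of stand between -0.097 and -0.089 m or y of saddle2 in the frame of stand between -0.097 and -0.089 m or y of saddle3 in the frame of stand between -0.097 and -0.089 m) and (y of saddle1 in the frame of stand between -0.053 and -0.045 m or y of saddle2 in the frame of stand between -0.053 and -0.045 m or y of saddle3 in the frame of stand between -0.053 and -0.045 m)), for 0.2 s.
At the end, for the whole second after the job is handed in: All saddles lie level across both rods in one row from the stop plate, each within 4 mm of its flush place; each rod has an R-clip home in the first cross-hole beyond the last saddle (nest within 5 mm of the hole centre, upright within 0.25 rad, y along the rod within 0.2 rad); all at rest (all of step 1 and ((distance between clip1_nest and hole_near2 below 0.005 m and angle between each of clip1, clip2's own z axis and vertical below 0.25 rad and angle between the y axis of each of clip1, clip2 and the y axis of stand, either way round below 0.2 rad and distance between clip2_nest and hole_far2 below 0.005 m and y of each of saddle1, saddle2, saddle3 in the frame of stand below -0.027 m) or (distance between clip1_nest and hole_far2 below 0.005 m and angle between each of clip1, clip2's own z axis and vertical below 0.25 rad and angle between the y axis of each of clip1, clip2 and the y axis of stand, either way round below 0.2 rad and distance between clip2_nest and hole_near2 below 0.005 m and y of each of saddle1, saddle2, saddle3 in the frame of stand below -0.027 m) or (distance between clip1_nest and hole_near3 below 0.005 m and angle between each of clip1, clip2's own z axis and vertical below 0.25 rad and angle between the y axis of each of clip1, clip2 and the y axis of stand, either way round below 0.2 rad and distance between clip2_nest and hole_far3 below 0.005 m and (y of saddle1 in the frame of stand between -0.009 and -0.001 m or y of saddle2 in the frame of stand between -0.009 and -0.001 m or y of saddle3 in the frame of stand between -0.009 and -0.001 m)) or (distance between clip1_nest and hole_far3 below 0.005 m and angle between each of clip1, clip2's own z axis and vertical below 0.25 rad and angle between the y axis of each of clip1, clip2 and the y axis of stand, either way round below 0.2 rad and distance between clip2_nest and hole_near3 below 0.005 m and (y of saddle1 in the frame of stand between -0.009 and -0.001 m or y of saddle2 in the frame of stand between -0.009 and -0.001 m or y of saddle3 in the frame of stand between -0.009 and -0.001 m))) and linear speed of each of saddle1, saddle2, saddle3, clip1, clip2 below 0.02 m/s); the robot touches nothing.
It fails at once if a bystander (jar, tape roll, mushroom, mug) is pushed more than 3 cm away (distance of any of jar, roll, shroom, mug from where it was at the start of the episode above 0.03 m).
Of saddle1, saddle2, saddle3 only 2 to 3 are there at a start; the rules pass over those that are not, and their reading is None.
At some moment in a run one of saddle1, saddle2, saddle3 may be knocked a few centimetres aside while the robot is not near it.
It also fails if it takes over 200 s, if anything falls off the work surface, if the arm or the gripper's body presses on something with over 40 N, if the wrist force passes 120 N, or if a joint passes its speed limit or range.

## Working session

There is one attempt and no reset: what is moved stays moved. The work goes in short steps, Python scripts to look and compute and a shell command to move; the robot and the scene stay as the last step left them, time stands still between calls to the robot, and variables do not carry over. Pictures are saved under pics/ and viewed, about 12 in all and at most 16, crops included, and the job is handed in when it is done.

```bash
mkdir -p pics
python3 - <<'E'
from workcell import manip, vision
import cv2,numpy as np
np.set_printoptions(precision=4,suppress=True)
s=manip.read_state();print(s)
for n in ["scene","side","wrist"]:
    cv2.imwrite(f"pics/{n}0.png",vision.read_camera(n)[:,:,::-1]);print(n,vision.camera_params(n))
E
```

```text
{'time_s': 0.0, 'joint_positions': array([ 0.9807,  0.2913, -0.1541,  1.1267, -0.    ,  1.4315]), 'qd': array([-0.0004, -0.0007,  0.0004,  0.0009, -0.0001,  0.0011]), 'effort': array([ -0.0016, -53.7155,  33.1363,   0.016 ,  -0.0004,  -0.    ]), 'position': array([0.2285, 0.4722, 0.2417]), 'tcp_rot': array([[ 0.4357,  0.9001, -0.0007],
       [ 0.9001, -0.4357, -0.0011],
       [-0.0013, -0.0002, -1.    ]]), 'wrist_force': array([ 0.5564, -0.0995, -0.0352]), 'wrist_torque': array([ 0.0256, -0.0206, -0.0075]), 'finger_gap': 0.08534637264868315}
scene {'intrinsics': array([[522.3343,   0.    , 275.9773],
       [  0.    , 522.3343, 211.1306],
       [  0.    ,   0.    ,   1.    ]]), 'cam_to_world': array([[-0.5959, -0.4294,  0.6786, -0.5812],
       [-0.803 ,  0.3115, -0.5081,  0.8357],
       [ 0.0068, -0.8477, -0.5305,  0.9166],
       [ 0.    ,  0.    ,  0.    ,  1.    ]])}
side {'intrinsics': array([[523.8204,   0.    , 274.5157],
       [  0.    , 523.8204, 211.2919],
       [  0.    ,   0.    ,   1.    ]]), 'cam_to_world': array([[-0.9998,  0.0024,  0.0191,  0.4779],
       [-0.0164,  0.4084, -0.9127,  1.2525],
       [-0.01  , -0.9128, -0.4082,  0.6272],
       [ 0.    ,  0.    ,  0.    ,  1.    ]])}
wrist {'intrinsics': array([[305.384 ,   0.    , 277.7774],
       [  0.    , 305.384 , 212.3185],
       [  0.    ,   0.    ,   1.    ]]), 'hand_eye': array([[ 1.    ,  0.0004,  0.0004,  0.0007],
       [-0.0005,  0.9522,  0.3055, -0.0782],
       [-0.0003, -0.3055,  0.9522, -0.1319],
       [ 0.    ,  0.    ,  0.    ,  1.    ]])}
```

View pics/scene0.png

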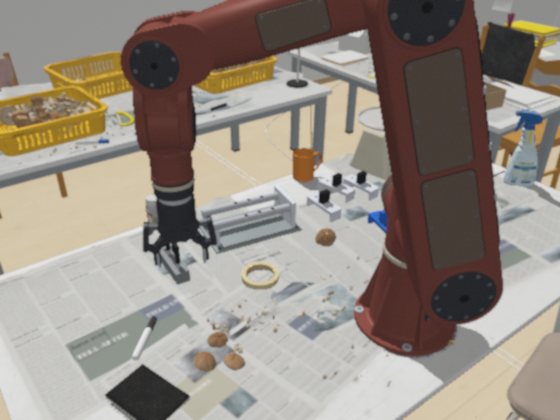

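View pics/side0.png

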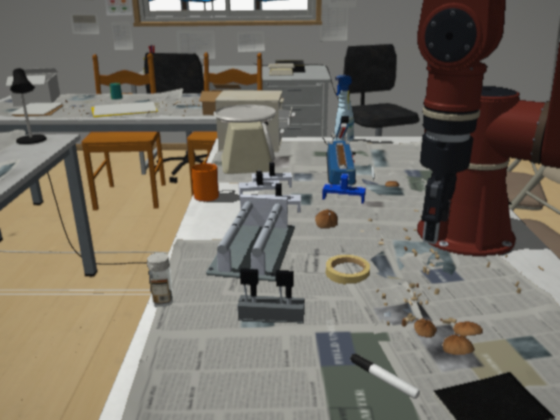

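The scene view shows three grip blocks on silver saddles at about (323,200), (340,182) and (364,180). The blue look-alike is at (378,218), the stand at (250,215) and the rack at (172,262). The side view shows the rack at (270,300), the stand at (255,240), and the blue one at (345,185). I'll make one close crop of both views.

```bash
cat > h.py <<'E'
from workcell import manip, vision
import cv2,numpy as np
np.set_printoptions(precision=4,suppress=True)
P={n:vision.camera_params(n) for n in("scene","side","wrist")}
def T(n,s=None):
    if n!="wrist": return P[n]["cam_to_world"]
    s=s or manip.read_state(); M=np.eye(4);M[:3,:3]=s["tcp_rot"];M[:3,3]=s["position"]
    return M@P[n]["hand_eye"]
def cast(n,uv,z,M=None):
    M=T(n) if M is None else M
    d=M[:3,:3]@np.linalg.inv(P[n]["intrinsics"])@np.array([*uv,1.])
    return M[:3,3]+d*(z-M[2,3])/d[2]
def proj(n,p,M=None):
    M=T(n) if M is None else M
    c=np.linalg.inv(M)@np.append(p,1); q=P[n]["intrinsics"]@c[:3]; return q[:2]/q[2]
def snap(n):
    s=manip.read_state(); im=vision.read_camera(n)[:,:,::-1].copy(); return im,T(n,s)
def save(name,im): cv2.imwrite(f"pics/{name}.png",im)
E
python3 - <<'E'
from h import *
a=cv2.imread("pics/scene0.png")[150:290,140:420];b=cv2.imread("pics/side0.png")[130:330,140:420]
save("c1",np.vstack([cv2.resize(x,None,fx=1.75*s,fy=1.75*s,interpolation=2) for x,s in((a,1),(b,1))]))
for uv,z in [((323,200),.06),((340,182),.06),((364,180),.06)]: print(cast("scene",uv,z))
for uv,z in [((246,276),.1),((287,276),.1),((326,218),.03),((348,268),.02),((160,280),.05),((205,180),.05)]: print(cast("side",uv,z))
E
```

```text
[ 0.4801 -0.1468  0.06  ]
[ 0.5367 -0.2723  0.06  ]
[ 0.499  -0.3486  0.06  ]
[0.5527 0.38   0.1   ]
[0.4734 0.38   0.1   ]
[ 0.3656 -0.0373  0.03  ]
[0.3335 0.2126 0.02  ]
[0.7391 0.3133 0.05  ]
[ 0.7263 -0.2788  0.05  ]
```

View pics/c1.png

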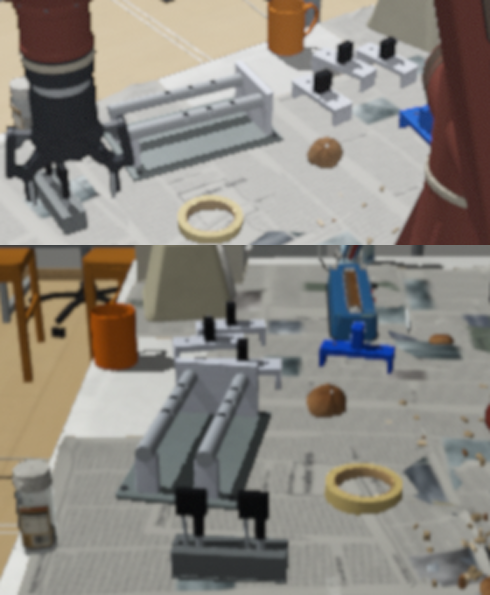

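Three silver saddles are present, lying beyond the stand's stop plate (c1: black blocks at (322,82), (345,53), (387,48)). The blue one at (415,122) is rejected. The stop plate is on the world -y side, so hole 3 is the one to lock. Next I'll get a wrist overview.

```bash
python3 -m crank '[[[-0.02,0.04,-0.02],[0,0,0]],[[-0.02,0.04,-0.02],[0,0,0]],[[-0.02,0.04,-0.02],[0,0,0]],[[-0.02,0.04,-0.02],[0,0,0]],[[-0.02,0.04,-0.02],[0,0,0]],[[-0.02,0.04,-0.02],[0,0,0]],[[-0.02,0.04,-0.02],[0,0,0]],[[-0.02,0.04,-0.02],[0,0,0]]]' 0.0854 40
python3 -m crank '[[[0,0,0],[0,0,0.14]],[[0,0,0],[0,0,0.14]],[[0,0,0],[0,0,0.14]],[[0,0,0],[0,0,0.14]],[[0,0,0],[0,0,0.14]],[[0,0,0],[0,0,0.14]],[[0,0,0],[0,0,0.14]],[[0,0,0],[0,0,0.14]],[[0,0,0],[0,0,0]],[[0,0,0],[0,0,0]],[[0,0,0],[0,0,0]]]'
python3 - <<'E'
from h import *
im,M=snap("wrist");save("w1",im);np.save("w1M.npy",M);save("s1",snap("scene")[0])
print(manip.read_state())
E
```

```text
time_s: 0.95
position: [0.4477, 0.1874, 0.4031]
tcp_rot: [[0.436, 0.9, 0.0], [0.9, -0.436, 0.0], [0.0, 0.0, -1.0]]
wrist_force: [1.0, 0.8, 0.1]
finger_gap: 0.0854
time_s: 2.05
position: [0.447, 0.1891, 0.4022]
tcp_rot: [[1.0, 0.003, -0.0], [0.003, -1.0, -0.0], [-0.0, 0.0, -1.0]]
wrist_force: [-0.8, 0.4, -0.2]
finger_gap: 0.0855
{'time_s': 2.15, 'joint_positions': array([ 0.2495,  0.1805,  0.117 ,  1.5074, -0.    ,  1.8183]), 'qd': array([ 0.0001, -0.0009, -0.0003,  0.0014,  0.0008,  0.0102]), 'effort': array([ -0.0011, -47.3066,  34.4511,   0.0025,  -0.0002,  -0.0433]), 'position': array([0.447 , 0.1891, 0.4023]), 'tcp_rot': array([[ 1.    ,  0.002 , -0.0001],
       [ 0.002 , -1.    , -0.    ],
       [-0.0001,  0.    , -1.    ]]), 'wrist_force': array([ 0.4085, -0.3524,  0.1713]), 'wrist_torque': array([ 0.0002, -0.0266,  0.009 ]), 'finger_gap': 0.08570397980341381}
```

View pics/w1.png

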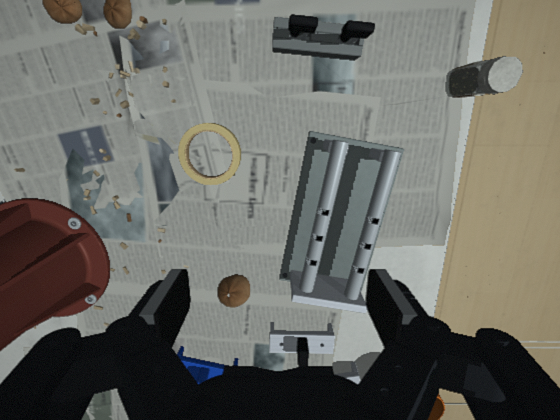

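The wrist view shows the stand with its cross-holes, near rod (325,212), (319,238), (313,262) and far rod (375,220), (368,245), (361,269). The rack is at (320,38), the first saddle at (302,345), and the jar at (500,75) is off to the side. I'll measure the holes and move on over the saddles.

```bash
python3 - <<'E'
from h import *
im=cv2.imread("pics/w1.png");M=np.load("w1M.npy")
g=cv2.cvtColor(im,6)
def dark(u,v,r=6):
    p=g[v-r:v+r+1,u-r:u+r+1].astype(float);w=np.clip(90-p,0,None)
    yy,xx=np.mgrid[-r:r+1,-r:r+1];return u+(w*xx).sum()/w.sum(),v+(w*yy).sum()/w.sum()
H=[]
for u,v in[(325,212),(319,238),(313,262),(375,220),(368,245),(361,269)]:
    q=dark(u,v);p=cast("wrist",q,.084,M);H.append(p);print(np.round(q,1),p)
H=np.array(H)
# stand fit: order hole3,2,1
S=np.array([[-.04,.029],[-.04,-.015],[-.04,-.059],[.04,.029],[.04,-.015],[.04,-.059]])
W=H[:,:2];A=(S-S.mean(0));B=W-W.mean(0)
U,D,Vt=np.linalg.svd(A.T@B);R=(U@Vt).T;t=W.mean(0)-R@S.mean(0)
print("yaw",np.arctan2(R[1,0],R[0,0]),"t",t,"res",W-(S@R.T+t));
E
python3 -m crank '[[[0,0.05,0],[0,0,0]],[[0,0.05,0],[0,0,0]],[[0,0.05,0],[0,0,0]],[[0,0.05,0],[0,0,0]],[[0,0.05,0],[0,0,0]],[[0,0.05,0],[0,0,0]],[[0,0.05,0],[0,0,0]],[[0,0,0],[0,0,0]],[[0,0,0],[0,0,0]],[[0,0,0],[0,0,0]]]'
python3 - <<'E'
from h import *
im,M=snap("wrist");save("w2",im);np.save("w2M.npy",M);print(M)
E
```

```text
[325.2 212.4] [0.5208 0.1237 0.084 ]
[319.2 238.2] [0.5135 0.0805 0.084 ]
[313.  262.5] [0.5054 0.0376 0.084 ]
[374.6 220.5] [0.5988 0.1107 0.084 ]
[367.  245.7] [0.5909 0.0677 0.084 ]
[360.  269.8] [0.5833 0.0246 0.084 ]
yaw -0.17058993977147766 t [0.5547 0.0889] res [[ 0.0007 -0.0006]
 [ 0.0008 -0.0004]
 [ 0.0002  0.0001]
 [-0.0002  0.    ]
 [-0.0007  0.0004]
 [-0.0007  0.0006]]
time_s: 3.15
position: [0.447, -0.1602, 0.4024]
tcp_rot: [[1.0, 0.001, -0.0], [0.001, -1.0, 0.0], [-0.0, -0.0, -1.0]]
wrist_force: [0.1, -0.1, 0.2]
finger_gap: 0.085
[[ 1.      0.0018 -0.0003  0.4475]
 [ 0.0016 -0.9522 -0.3055 -0.0812]
 [-0.0008  0.3055 -0.9522  0.5344]
 [ 0.      0.      0.      1.    ]]
```

View pics/w2.png

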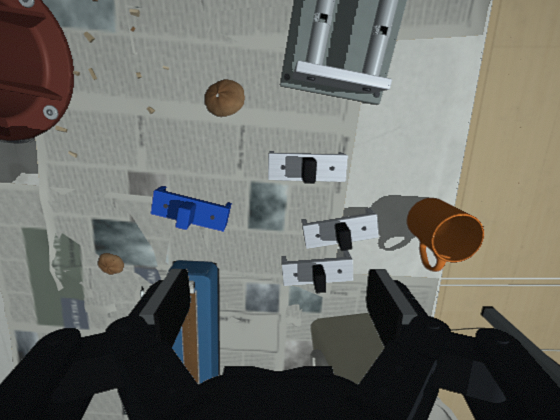

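The view shows saddles A at (308,167), B at (341,231) and C at (317,271), the blue decoy at (190,208), and the mug with its handle near (400,235). The stand fit has residuals under 1 mm. Next I'll measure the saddles' yaw and position on a crop.

Run:
```python
from h import *
im=cv2.imread("pics/w2.png");M=np.load("w2M.npy")
hsv=cv2.cvtColor(im,40);g=cv2.cvtColor(im,6)
out=cv2.resize(im[140:300,255:415],None,fx=3.7,fy=3.7,interpolation=2)
m=((g<55)).astype(np.uint8)
n,l,st,c=cv2.connectedComponentsWithStats(m[140:300,255:400])
for i in range(1,n):
    if st[i,4]>60: print("dark",st[i],c[i]+[255,140])
m=((hsv[:,:,1]<40)&(g>150)).astype(np.uint8)
save("c2",np.hstack([out]))
for q in[(400,235),(385,240),(410,225)]:print(cast("wrist",q,.05,M))
```

```text
dark [ 46  17  15  26 343] [308.3673 169.5248]
dark [ 80  83  17  28 360] [342.9639 236.1194]
dark [ 57 125  14  28 318] [318.8145 278.1038]
dark [111 129  28  31 532] [376.8045 287.4812]
[ 0.6559 -0.2769  0.05  ]
[ 0.6313 -0.2861  0.05  ]
[ 0.6705 -0.2587  0.05  ]
```

View pics/c2.png

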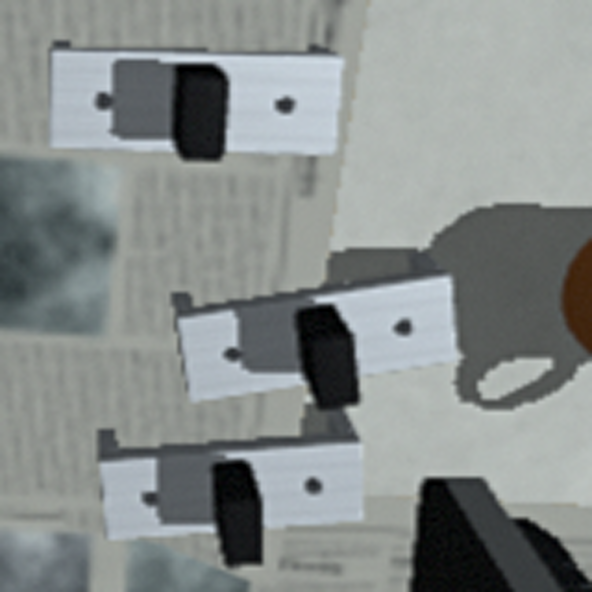

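The crop shows the bridge corners and the two dots on each saddle clearly: A (104,101)/(285,104), B (233,354)/(403,327), C (150,498)/(313,486). I'll cast these onto the bridge-top height.

Run:
```python
from h import *
M=np.load("w2M.npy")
f=lambda q:cast("wrist",(255+q[0]/3.7-.5+.5/3.7,140+q[1]/3.7-.5+.5/3.7),.04,M)[:2]
for n,d,c in[("A",[(104,101),(285,104)],[(52,50),(343,56),(336,154),(50,148)]),("B",[(233,354),(403,327)],[(180,318),(449,276),(460,360),(190,400)]),("C",[(150,498),(313,486)],[(100,461),(360,441),(362,518),(110,538)])]:
    a,b=map(f,d);k=np.array([f(q) for q in c]);e=b-a
    e2=(k[1]+k[2]-k[0]-k[3])/2
    print(n,"dots c",(a+b)/2,"yaw",np.arctan2(e[1],e[0]),np.hypot(*e),"corners c",k.mean(0),np.arctan2(e2[1],e2[0]),np.hypot(*e2),np.hypot(*(k[0]-k[3])))
```

```text
A dots c [ 0.495  -0.1631] yaw -0.014892229143860708 0.07944831505213931 corners c [ 0.4954 -0.1631] -0.019127514838082418 0.1266512467579816 0.04306338224363701
B dots c [ 0.5562 -0.2749] yaw 0.17235990106265225 0.0800127614625146 corners c [ 0.5568 -0.2742] 0.16510375144497494 0.12668753073196168 0.04207844312646871
C dots c [ 0.519  -0.3546] yaw 0.08467909362336795 0.07995344800469367 corners c [ 0.5196 -0.3535] 0.08970271341104102 0.12549513848042354 0.04285410217734288
```

```bash
python3 -m crank '[[[0.012,0.001,0.04],[0,0,0.017]],[[0.012,0.001,0.04],[0,0,0]],[[0.012,0.001,0.04],[0,0,0]],[[0.012,0,0.04],[0,0,0]],[[0,0,0.04],[0,0,0]],[[0,0,0.04],[0,0,0]],[[0,0,0.04],[0,0,0]],[[0,0,0.02],[0,0,0]],[[0,0,0],[0,0,0]],[[0,0,0],[0,0,0]]]' 0.05 60
python3 -m crank '[[[0,0,0.01],[0,0,0]],[[0,0,0.01],[0,0,0]],[[0,0,0.01],[0,0,0]],[[0,0,0.007],[0,0,0]],[[0,0,0.007],[0,0,0]],[[0,0,0],[0,0,0]],[[0,0,0],[0,0,0]]]'
python3 -m crank '[[[0,0,0],[0,0,0]],[[0,0,0],[0,0,0]],[[0,0,0],[0,0,0]],[[0,0,0],[0,0,0]],[[0,0,0],[0,0,0]],[[0,0,0],[0,0,0]],[[0,0,0],[0,0,0]],[[0,0,0],[0,0,0]]]' 0 60
```

```text
time_s: 4.2
position: [0.4955, -0.1636, 0.1031]
tcp_rot: [[1.0, -0.015, 0.0], [-0.015, -1.0, -0.0], [0.0, 0.0, -1.0]]
wrist_force: [0.8, -0.2, 0.4]
finger_gap: 0.0501
time_s: 4.9
position: [0.4949, -0.1645, 0.0582]
tcp_rot: [[1.0, -0.017, -0.0], [-0.017, -1.0, 0.0], [-0.0, -0.0, -1.0]]
wrist_force: [-0.2, -0.6, -0.6]
finger_gap: 0.0498
time_s: 5.7
position: [0.4954, -0.1647, 0.0588]
tcp_rot: [[1.0, -0.017, 0.001], [-0.017, -1.0, -0.001], [0.001, 0.0, -1.0]]
wrist_force: [-1.1, -0.9, 5.7]
finger_gap: 0.0189
```

```bash
python3 -m crank '[[[0,0,-0.02],[0,0,0]],[[0,0,-0.04],[0,0,0]],[[0,0,-0.04],[0,0,0]],[[0,0,-0.04],[0,0,0]],[[0,0,-0.03],[0,0,0]],[[0.008,-0.035,0],[0,0,0]],[[0.009,-0.035,0],[0,0,0]],[[0.009,-0.035,0],[0,0,0]],[[0.009,-0.035,0],[0,0,0]],[[0.008,-0.035,0],[0,0,0]],[[0,0,0],[0,0,0.077]],[[0,0,0],[0,0,0.076]]]' 0 60
python3 -m crank '[[[0,0,0],[0,0,0]],[[0,0,0],[0,0,0]],[[0,0,0],[0,0,0]],[[0,0,0],[0,0,0]]]'
python3 - <<'E'
from h import *
im,M=snap("wrist");a=snap("scene")[0][150:290,140:420];save("w3",np.vstack([im[150:420],cv2.resize(a,(560,280))]))
E
```

```text
time_s: 6.9
position: [0.5406, 0.0111, 0.2277]
tcp_rot: [[0.985, -0.17, -0.001], [-0.17, -0.985, 0.0], [-0.001, 0.0, -1.0]]
wrist_force: [0.2, 0.1, -2.6]
finger_gap: 0.0193
time_s: 7.3
position: [0.5409, 0.0095, 0.2283]
tcp_rot: [[0.986, -0.169, -0.0], [-0.169, -0.986, 0.0], [-0.0, -0.0, -1.0]]
wrist_force: [0.7, -0.3, -3.1]
finger_gap: 0.0191
```

View pics/w3.png

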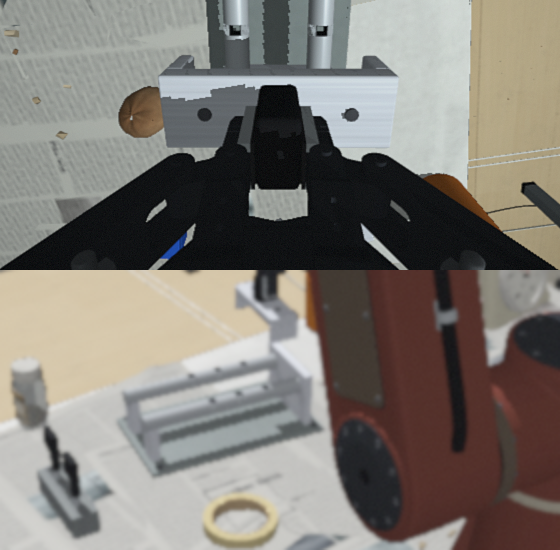

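The saddle is held square and centred over the rods: the saddle spans 160–398 and the rods are at 236 and 322, both with midpoint 279. Lowering now.

```bash
python3 -m crank '[[[0,0,0.03],[0,0,0]],[[0,0,0.03],[0,0,0]],[[0,0,0.02],[0,0,0]],[[0,0,0.01],[0,0,0]],[[0,0,0],[0,0,0]],[[0,0,0],[0,0,0]]]'
python3 -m crank '[[[0,0,0.005],[0,0,0]],[[0,0,0.005],[0,0,0]],[[0,0,0.005],[0,0,0]],[[0,0,0.003],[0,0,0]],[[0,0,0],[0,0,0]],[[0,0,0],[0,0,0]]]'
```

```text
time_s: 8.0
position: [0.5416, 0.0097, 0.1392]
tcp_rot: [[0.986, -0.169, 0.001], [-0.169, -0.986, -0.0], [0.001, -0.0, -1.0]]
wrist_force: [-0.5, 0.1, -2.4]
finger_gap: 0.0193
time_s: 8.6
position: [0.541, 0.0097, 0.1203]
tcp_rot: [[0.986, -0.169, -0.0], [-0.169, -0.986, -0.0], [-0.0, 0.0, -1.0]]
wrist_force: [1.0, -0.3, -3.4]
finger_gap: 0.0192
```

```bash
python3 -m crank '[[[0,0,0.002],[0,0,0]],[[0,0,0.002],[0,0,0]],[[0,0,0],[0,0,0]],[[0,0,0],[0,0,0]]]'
python3 -m crank '[[[0,0.003,0],[0,0,0]],[[0,0.003,0],[0,0,0]],[[0,0.003,0],[0,0,0]],[[0,0,0],[0,0,0]],[[0,0,0],[0,0,0]]]'
```

```text
time_s: 9.0
position: [0.5412, 0.0097, 0.1168]
tcp_rot: [[0.986, -0.169, 0.001], [-0.169, -0.986, -0.0], [0.001, -0.0, -1.0]]
wrist_force: [-2.3, 0.8, 4.3]
finger_gap: 0.0193
time_s: 9.5
position: [0.5401, 0.0008, 0.1168]
tcp_rot: [[0.986, -0.169, 0.002], [-0.169, -0.986, 0.0], [0.001, -0.001, -1.0]]
wrist_force: [-0.3, 3.2, 5.1]
finger_gap: 0.0188
```

```bash
python3 -m crank '[[[0,0.002,0],[0,0,0]],[[0,0.002,0],[0,0,0]],[[0,0,0],[0,0,0]],[[0,0,0],[0,0,0]]]'
python3 -m crank '[[[0,0.001,0],[0,0,0]],[[0,0.001,0],[0,0,0]],[[0,0,0],[0,0,0]],[[0,0,0],[0,0,0]]]'
```

```text
time_s: 9.9
position: [0.5395, -0.003, 0.1168]
tcp_rot: [[0.986, -0.169, 0.002], [-0.169, -0.986, 0.001], [0.001, -0.001, -1.0]]
wrist_force: [0.1, 3.4, 5.2]
finger_gap: 0.0191
time_s: 10.3
position: [0.5392, -0.0047, 0.1168]
tcp_rot: [[0.986, -0.169, 0.002], [-0.169, -0.986, 0.001], [0.002, -0.001, -1.0]]
wrist_force: [0.9, 3.8, 6.1]
finger_gap: 0.0189
```

```bash
python3 -m crank '[[[0,0.001,0],[0,0,0]],[[0,0.001,0],[0,0,0]],[[0,0,0],[0,0,0]],[[0,0,0],[0,0,0]]]'
python3 -m crank '[[[0,0.001,0],[0,0,0]],[[0,0.001,0],[0,0,0]],[[0,0,0],[0,0,0]],[[0,0,0],[0,0,0]]]'
```

```text
time_s: 10.7
position: [0.5392, -0.005, 0.1169]
tcp_rot: [[0.986, -0.168, 0.003], [-0.168, -0.986, 0.005], [0.002, -0.005, -1.0]]
wrist_force: [2.8, 13.9, 6.1]
finger_gap: 0.0192
time_s: 11.1
position: [0.5392, -0.0052, 0.117]
tcp_rot: [[0.986, -0.167, 0.003], [-0.167, -0.986, 0.008], [0.002, -0.009, -1.0]]
wrist_force: [4.6, 21.4, 7.2]
finger_gap: 0.0191
```

Contact with the stop is confirmed (21 N). I'll relax and release, then go for B.

```bash
python3 -m crank '[[[0,-0.003,0],[0,0,0]],[[0,0,0],[0,0,0]]]'
python3 -m crank '[[[0,0,0],[0,0,0]],[[0,0,0],[0,0,0]],[[0,0,0],[0,0,0]],[[0,0,0],[0,0,0]],[[0,0,0],[0,0,0]]]' 0.05
python3 -m crank '[[[0,0,-0.02],[0,0,0]],[[0,0,-0.04],[0,0,0]],[[0,0,-0.04],[0,0,0]],[[0,0,-0.04],[0,0,0]],[[0,0,-0.04],[0,0,0]],[[0,0,0],[0,0,0]],[[0,0,0],[0,0,0]]]'
python3 - <<'E'
from h import *
im,M=snap("wrist");save("w4",im);np.save("w4M.npy",M);print(manip.read_state()["position"])
E
```

```text
time_s: 11.3
position: [0.5392, -0.0048, 0.1168]
tcp_rot: [[0.986, -0.168, 0.002], [-0.168, -0.986, 0.002], [0.002, -0.003, -1.0]]
wrist_force: [1.1, 8.4, 5.9]
finger_gap: 0.0193
time_s: 11.8
position: [0.5382, -0.0062, 0.1162]
tcp_rot: [[0.986, -0.169, -0.0], [-0.169, -0.986, -0.0], [-0.0, 0.0, -1.0]]
wrist_force: [-0.6, 0.2, 0.1]
finger_gap: 0.0501
time_s: 12.5
position: [0.5387, -0.0062, 0.2969]
tcp_rot: [[0.986, -0.169, 0.002], [-0.169, -0.986, -0.0], [0.002, 0.0, -1.0]]
wrist_force: [-0.7, 0.4, -0.5]
finger_gap: 0.0502
[ 0.5381 -0.0061  0.2957]
```

View pics/w4.png

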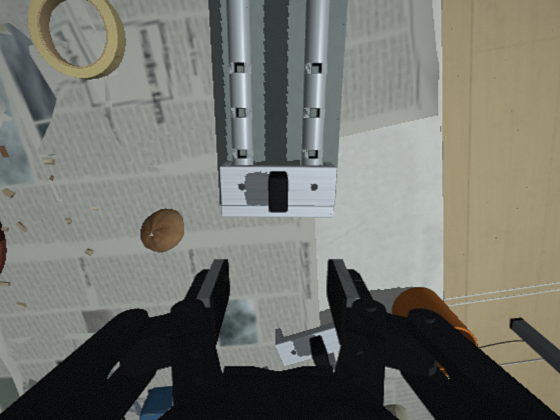

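A sits flush against the plate. Now a view position for B.

```bash
python3 -m crank '[[[0.012,0.04,0],[0,0,0]],[[0.012,0.04,0],[0,0,0]],[[0.012,0.04,0],[0,0,0]],[[0.01,0.04,0],[0,0,0]],[[0,0,0],[0,0,-0.113]],[[0,0,0],[0,0,-0.113]],[[0,0,0],[0,0,-0.113]],[[0,0,0],[0,0,0]],[[0,0,0],[0,0,0]],[[0,0,0],[0,0,0]]]'
python3 - <<'E'
from h import *
im,M=snap("wrist");save("w5",im);np.save("w5M.npy",M);print(manip.read_state()["position"])
for c,y in[((.5565,-.2745),.169),((.5193,-.354),.087)]:
    for s in(-.04,.04):
        q=proj("wrist",(c[0]+s*np.cos(y),c[1]+s*np.sin(y),.04),M);cv2.drawMarker(im,tuple(int(v) for v in np.round(q)),(0,0,255),0,9)
save("w5m",im)
E
```

```text
time_s: 13.55
position: [0.5563, -0.1713, 0.2957]
tcp_rot: [[0.986, 0.166, -0.001], [0.166, -0.986, 0.0], [-0.001, -0.001, -1.0]]
wrist_force: [0.5, -0.5, 0.1]
finger_gap: 0.0505
[ 0.5564 -0.1713  0.2959]
```

View pics/w5m.png

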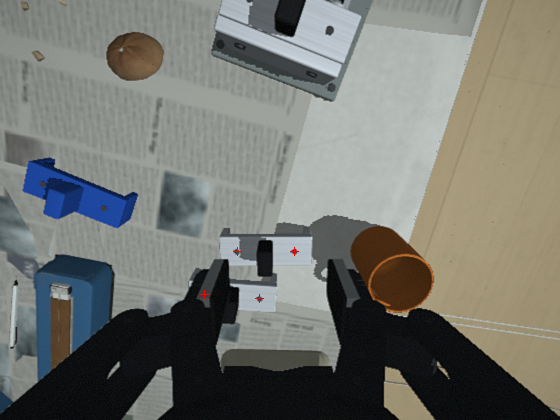

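The markers show B and C unmoved (dots at (237,251)/(295,251) and (259,298)). Grasping B.

```bash
python3 -m crank '[[[-0.006,0.034,0],[0,0,0]],[[-0.006,0.034,0],[0,0,0]],[[-0.005,0.034,0],[0,0,0]],[[0,0,0.04],[0,0,0]],[[0,0,0.04],[0,0,0]],[[0,0,0.04],[0,0,0]],[[0,0,0.04],[0,0,0]],[[0,0,0.03],[0,0,0]],[[0,0,0],[0,0,0]],[[0,0,0],[0,0,0]]]'
python3 -m crank '[[[0,0,0.01],[0,0,0]],[[0,0,0.01],[0,0,0]],[[0,0,0.01],[0,0,0]],[[0,0,0.01],[0,0,0]],[[0,0,0.007],[0,0,0]],[[0,0,0],[0,0,0]],[[0,0,0],[0,0,0]]]'
python3 -m crank '[[[0,0,0],[0,0,0]],[[0,0,0],[0,0,0]],[[0,0,0],[0,0,0]],[[0,0,0],[0,0,0]],[[0,0,0],[0,0,0]],[[0,0,0],[0,0,0]],[[0,0,0],[0,0,0]],[[0,0,0],[0,0,0]]]' 0 60
```

```text
time_s: 14.6
position: [0.557, -0.2748, 0.1068]
tcp_rot: [[0.986, 0.168, -0.0], [0.168, -0.986, 0.0], [-0.0, -0.0, -1.0]]
wrist_force: [1.2, -1.4, -0.1]
finger_gap: 0.0498
time_s: 15.3
position: [0.5569, -0.2749, 0.0592]
tcp_rot: [[0.986, 0.168, -0.0], [0.168, -0.986, 0.0], [-0.0, -0.0, -1.0]]
wrist_force: [0.1, 1.2, 0.3]
finger_gap: 0.0497
time_s: 16.1
position: [0.5573, -0.2752, 0.0599]
tcp_rot: [[0.986, 0.168, 0.001], [0.168, -0.986, -0.001], [0.001, 0.001, -1.0]]
wrist_force: [-1.0, -0.4, 5.8]
finger_gap: 0.0191
```

```bash
python3 -m crank '[[[0,0,-0.02],[0,0,0]],[[0,0,-0.04],[0,0,0]],[[0,0,-0.04],[0,0,0]],[[0,0,-0.04],[0,0,0]],[[0,0,-0.04],[0,0,0]],[[0,0,0],[0,0,0.113]],[[0,0,0],[0,0,0.113]],[[0,0,0],[0,0,0.113]],[[0,0,0],[0,0,0]],[[0,0,0],[0,0,0]]]' 0 60
python3 -m crank '[[[-0.008,-0.04,0],[0,0,0]],[[-0.008,-0.04,0],[0,0,0]],[[-0.008,-0.04,0],[0,0,0]],[[-0.008,-0.04,0],[0,0,0]],[[-0.008,-0.04,0],[0,0,0]],[[-0.008,-0.04,0],[0,0,0]],[[-0.008,-0.04,0],[0,0,0]],[[-0.008,-0.042,0],[0,0,0]],[[0,0,0],[0,0,0]],[[0,0,0],[0,0,0]],[[0,0,0],[0,0,0]]]'
```

```text
time_s: 17.1
position: [0.5567, -0.2748, 0.2389]
tcp_rot: [[0.986, -0.166, -0.001], [-0.166, -0.986, 0.0], [-0.001, -0.0, -1.0]]
wrist_force: [0.6, -0.4, -2.4]
finger_gap: 0.0193
time_s: 18.2
position: [0.5484, 0.0527, 0.2392]
tcp_rot: [[0.986, -0.168, -0.0], [-0.168, -0.986, -0.0], [-0.0, 0.0, -1.0]]
wrist_force: [-0.3, -1.4, -2.3]
finger_gap: 0.0195
```

```bash
python3 -m crank '[[[0,0,0.03],[0,0,0]],[[0,0,0.03],[0,0,0]],[[0,0,0.02],[0,0,0]],[[0,0,0.015],[0,0,0]],[[0,0,0.005],[0,0,0]],[[0,0,0.005],[0,0,0]],[[0,0,0.005],[0,0,0]],[[0,0,0.005],[0,0,0]],[[0,0,0],[0,0,0]],[[0,0,0],[0,0,0]],[[0,0,0],[0,0,0]]]'
python3 -m crank '[[[0,0,0.003],[0,0,0]],[[0,0,0.003],[0,0,0]],[[0,0,0],[0,0,0]],[[0,0,0],[0,0,0]]]'
python3 -m crank '[[[0,0.003,0],[0,0,0]],[[0,0.003,0],[0,0,0]],[[0,0.002,0],[0,0,0]],[[0,0.002,0],[0,0,0]],[[0,0,0],[0,0,0]],[[0,0,0],[0,0,0]]]'
```

```text
time_s: 19.3
position: [0.5486, 0.0533, 0.1247]
tcp_rot: [[0.986, -0.169, 0.001], [-0.169, -0.986, -0.0], [0.001, -0.0, -1.0]]
wrist_force: [1.0, -0.5, -1.8]
finger_gap: 0.0191
time_s: 19.7
position: [0.5482, 0.0533, 0.1182]
tcp_rot: [[0.986, -0.169, -0.0], [-0.169, -0.986, -0.0], [-0.0, 0.0, -1.0]]
wrist_force: [-0.3, -0.3, -1.6]
finger_gap: 0.0189
time_s: 20.3
position: [0.5467, 0.0434, 0.1183]
tcp_rot: [[0.986, -0.169, 0.0], [-0.169, -0.986, 0.0], [0.0, -0.0, -1.0]]
wrist_force: [0.9, -0.7, -1.9]
finger_gap: 0.0193
```

```bash
python3 -m crank '[[[0,0,0.0015],[0,0,0]],[[0,0,0],[0,0,0]],[[0,0.002,0],[0,0,0]],[[0,0.001,0],[0,0,0]],[[0,0,0],[0,0,0]],[[0,0,0],[0,0,0]]]'
python3 -m crank '[[[0,0.001,0],[0,0,0]],[[0,0.001,0],[0,0,0]],[[0,0.001,0],[0,0,0]],[[0,0,0],[0,0,0]],[[0,0,0],[0,0,0]]]'
```

```text
time_s: 20.9
position: [0.547, 0.0414, 0.1178]
tcp_rot: [[0.986, -0.169, 0.002], [-0.169, -0.986, 0.002], [0.002, -0.002, -1.0]]
wrist_force: [-0.3, 4.6, 8.0]
finger_gap: 0.0191
time_s: 21.4
position: [0.5469, 0.0393, 0.1179]
tcp_rot: [[0.986, -0.168, 0.003], [-0.168, -0.986, 0.004], [0.002, -0.004, -1.0]]
wrist_force: [1.0, 9.3, 5.8]
finger_gap: 0.0192
```

```bash
python3 -m crank '[[[0,0.001,0],[0,0,0]],[[0,0.001,0],[0,0,0]],[[0,0,0],[0,0,0]],[[0,0,0],[0,0,0]]]'
python3 -m crank '[[[0,-0.003,0],[0,0,0]],[[0,0,0],[0,0,0]]]'
python3 -m crank '[[[0,0,0],[0,0,0]],[[0,0,0],[0,0,0]],[[0,0,0],[0,0,0]],[[0,0,0],[0,0,0]],[[0,0,0],[0,0,0]]]' 0.05
python3 -m crank '[[[0,0,-0.02],[0,0,0]],[[0,0,-0.04],[0,0,0]],[[0,0,-0.04],[0,0,0]],[[0,0,-0.04],[0,0,0]],[[0,0,-0.04],[0,0,0]],[[0,0,0],[0,0,0]]]'
```

```text
time_s: 21.8
position: [0.5469, 0.039, 0.118]
tcp_rot: [[0.986, -0.168, 0.004], [-0.168, -0.986, 0.007], [0.003, -0.008, -1.0]]
wrist_force: [2.7, 17.2, 5.9]
finger_gap: 0.0192
time_s: 22.0
position: [0.5469, 0.0396, 0.1178]
tcp_rot: [[0.986, -0.168, 0.003], [-0.168, -0.986, 0.001], [0.002, -0.002, -1.0]]
wrist_force: [0.8, 3.1, 7.2]
finger_gap: 0.0195
time_s: 22.5
position: [0.5457, 0.0384, 0.1167]
tcp_rot: [[0.986, -0.169, -0.0], [-0.169, -0.986, -0.0], [-0.0, 0.0, -1.0]]
wrist_force: [0.3, 0.3, -0.4]
finger_gap: 0.0497
time_s: 23.1
position: [0.5481, 0.0383, 0.3022]
tcp_rot: [[0.986, -0.169, 0.009], [-0.169, -0.986, -0.001], [0.009, -0.001, -1.0]]
wrist_force: [1.1, 0.4, 0.0]
finger_gap: 0.0497
```

```bash
python3 -m crank '[[[0.003,0.04,0],[0,0,0]],[[0.003,0.04,0],[0,0,0]],[[0.003,0.04,0],[0,0,0]],[[0.003,0.04,0],[0,0,0]],[[0.003,0.04,0],[0,0,0]],[[0.003,0.04,0],[0,0,0]],[[0.003,0.04,0],[0,0,0]],[[0,0,0],[0,0,-0.128]],[[0,0,0],[0,0,-0.128]],[[0,0,0],[0,0,0]],[[0,0,0],[0,0,0]],[[0,0,0],[0,0,0]]]'
python3 - <<'E'
from h import *
im,M=snap("wrist");print(manip.read_state()["position"])
for c,y in[((.5193,-.354),.087)]:
    for s in(-.04,.04):
        q=proj("wrist",(c[0]+s*np.cos(y),c[1]+s*np.sin(y),.04),M);print(q);cv2.drawMarker(im,tuple(int(v) for v in np.round(q)),(0,0,255),0,9)
save("w6",im)
E
```

```text
time_s: 24.3
position: [0.5191, -0.2407, 0.2966]
tcp_rot: [[0.997, 0.084, -0.0], [0.084, -0.997, 0.0], [-0.0, -0.0, -1.0]]
wrist_force: [-0.5, 0.1, -0.2]
finger_gap: 0.0498
[ 0.5192 -0.2407  0.2967]
[242.3702 257.8913]
[299.3697 257.77  ]
```

View pics/w6.png

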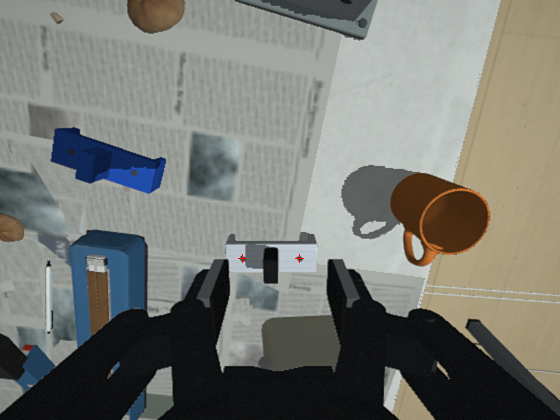

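C is unmoved. There is a beige box behind it, near (300,345), so I'll check its clearance.

Run:
```python
from h import *
for q in[(224,170),(266,172)]:print(cast("side",q,0))
for z in(.05,.1,.15,.2): print(z,cast("wrist",(300,318),z),cast("wrist",(300,370),z),cast("side",(245,112),z))
c=cv2.imread("pics/side0.png")[90:230,180:400];save("c3",cv2.resize(c,None,fx=3.5,fy=3.5,interpolation=2))
```

```text
[ 0.6936 -0.5118  0.    ]
[ 0.5428 -0.4891  0.    ]
0.05 [ 0.5694 -0.4424  0.05  ] [ 0.5796 -0.5378  0.05  ] [ 0.6623 -1.1806  0.05  ]
0.1 [ 0.562  -0.4054  0.1   ] [ 0.5709 -0.4882  0.1   ] [ 0.6463 -0.9698  0.1   ]
0.15 [ 0.5545 -0.3684  0.15  ] [ 0.5621 -0.4386  0.15  ] [ 0.6303 -0.7591  0.15  ]
0.2 [ 0.5471 -0.3314  0.2   ] [ 0.5533 -0.389   0.2   ] [ 0.6144 -0.5483  0.2   ]
```

View pics/c3.png

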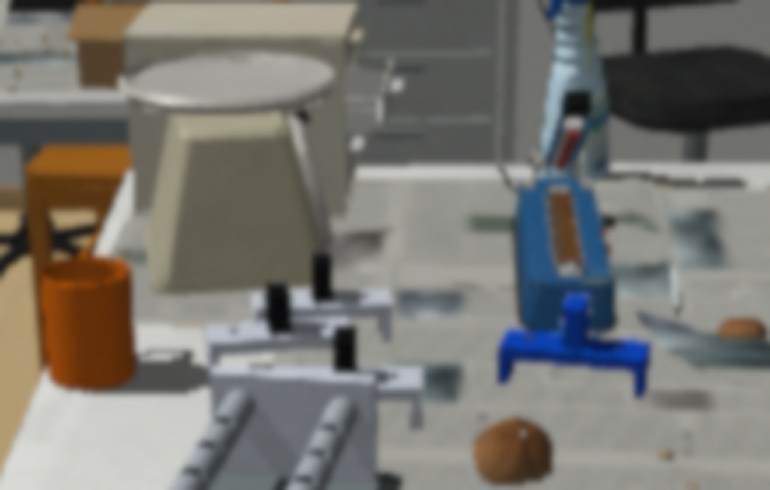

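Run:
```python
from h import *
a=cv2.imread("pics/scene0.png")[95:185,330:420]
pr=[]
for n in("scene","side"): pr.append(P[n]["intrinsics"]@np.linalg.inv(T(n))[:3])
for p,q in[((375,118),(246,113))]:
    X=cv2.triangulatePoints(*pr,np.array(p,float),np.array(q,float));print((X[:3]/X[3]).T)
for z in(.2,.25,.3): print(z,[cast("side",q,z) for q in((215,113),(276,113),(246,121),(246,106))])
```

```text
[[ 0.6077 -0.4903  0.2133]]
0.2 [array([ 0.7174, -0.5362,  0.2   ]), array([ 0.5064, -0.5309,  0.2   ]), array([ 0.6026, -0.4234,  0.2   ]), array([ 0.617 , -0.6411,  0.2   ])]
0.25 [array([ 0.6894, -0.3269,  0.25  ]), array([ 0.503 , -0.3222,  0.25  ]), array([ 0.588 , -0.2273,  0.25  ]), array([ 0.6008, -0.4195,  0.25  ])]
0.3 [array([ 0.6614, -0.1175,  0.3   ]), array([ 0.4997, -0.1135,  0.3   ]), array([ 0.5734, -0.0311,  0.3   ]), array([ 0.5845, -0.1978,  0.3   ])]
```

The scale's pan is at about (0.61,-0.52), 0.21 m high, with radius 0.105. That leaves about 3 cm of clearance, so I'll grasp C 6 mm toward +y and descend slowly, watching force.

```bash
python3 -m crank '[[[-0.003,0.036,0],[0,0,0]],[[-0.003,0.036,0],[0,0,0]],[[-0.0025,0.035,0],[0,0,0]],[[0,0,0.02],[0,0,0]],[[0,0,0.02],[0,0,0]],[[0,0,0.02],[0,0,0]],[[0,0,0.02],[0,0,0]],[[0,0,0],[0,0,0]]]'
python3 -m crank '[[[0,0,0.02],[0,0,0]],[[0,0,0.02],[0,0,0]],[[0,0,0.02],[0,0,0]],[[0,0,0.02],[0,0,0]],[[0,0,0.02],[0,0,0]],[[0,0,0],[0,0,0]]]'
python3 -m crank '[[[0,0,0.02],[0,0,0]],[[0,0,0.01],[0,0,0]],[[0,0,0.01],[0,0,0]],[[0,0,0.01],[0,0,0]],[[0,0,0.007],[0,0,0]],[[0,0,0],[0,0,0]],[[0,0,0],[0,0,0]]]'
python3 -m crank '[[[0,0,0],[0,0,0]],[[0,0,0],[0,0,0]],[[0,0,0],[0,0,0]],[[0,0,0],[0,0,0]],[[0,0,0],[0,0,0]],[[0,0,0],[0,0,0]],[[0,0,0],[0,0,0]],[[0,0,0],[0,0,0]]]' 0 60
```

```text
time_s: 25.15
position: [0.5188, -0.3471, 0.2142]
tcp_rot: [[0.996, 0.085, -0.003], [0.085, -0.996, 0.003], [-0.003, -0.003, -1.0]]
wrist_force: [0.2, 0.4, 0.4]
finger_gap: 0.05
time_s: 25.75
position: [0.519, -0.3474, 0.1154]
tcp_rot: [[0.996, 0.085, -0.002], [0.085, -0.996, 0.002], [-0.002, -0.002, -1.0]]
wrist_force: [-1.1, 0.6, -0.2]
finger_gap: 0.0498
time_s: 26.45
position: [0.5199, -0.3484, 0.06]
tcp_rot: [[0.996, 0.086, 0.0], [0.086, -0.996, -0.0], [0.0, 0.0, -1.0]]
wrist_force: [0.2, 0.5, 0.4]
finger_gap: 0.05
time_s: 27.25
position: [0.5201, -0.3486, 0.0605]
tcp_rot: [[0.996, 0.086, 0.001], [0.086, -0.996, -0.001], [0.001, 0.001, -1.0]]
wrist_force: [-0.8, -0.7, 5.1]
finger_gap: 0.0197
```

```bash
python3 -m crank '[[[0,0,-0.02],[0,0,0]],[[0,0,-0.04],[0,0,0]],[[0,0,-0.04],[0,0,0]],[[0,0,-0.04],[0,0,0]],[[0,0,-0.04],[0,0,0]],[[0,0,0],[0,0,0.128]],[[0,0,0],[0,0,0.128]],[[0,0,0],[0,0,0]],[[0,0,0],[0,0,0]]]' 0 60
python3 -m crank '[[[-0.0035,-0.04,0],[0,0,0]],[[-0.0035,-0.04,0],[0,0,0]],[[-0.0035,-0.04,0],[0,0,0]],[[-0.0035,-0.04,0],[0,0,0]],[[-0.0035,-0.04,0],[0,0,0]],[[-0.0035,-0.04,0],[0,0,0]],[[-0.0035,-0.04,0],[0,0,0]],[[-0.0035,-0.04,0],[0,0,0]],[[-0.004,-0.04,0],[0,0,0]],[[-0.004,-0.045,0],[0,0,0]],[[-0.004,-0.045,0],[0,0,0]]]'
python3 -m crank '[[[0,0,0],[0,0,0]],[[0,0,0],[0,0,0]],[[0,0,0],[0,0,0]]]'
```

```text
time_s: 28.15
position: [0.5196, -0.3481, 0.2392]
tcp_rot: [[0.986, -0.166, -0.001], [-0.166, -0.986, 0.001], [-0.001, -0.001, -1.0]]
wrist_force: [-0.2, -0.4, -3.3]
finger_gap: 0.0192
time_s: 29.25
position: [0.5563, 0.1036, 0.2395]
tcp_rot: [[0.986, -0.166, -0.0], [-0.166, -0.986, -0.0], [-0.0, 0.0, -1.0]]
wrist_force: [0.5, -0.0, -3.7]
finger_gap: 0.0194
time_s: 29.55
position: [0.5564, 0.1013, 0.2395]
tcp_rot: [[0.986, -0.168, -0.001], [-0.168, -0.986, -0.0], [-0.001, 0.001, -1.0]]
wrist_force: [0.4, -0.3, -3.5]
finger_gap: 0.019
```

```bash
python3 -m crank '[[[0,0,0.03],[0,0,0]],[[0,0,0.03],[0,0,0]],[[0,0,0.02],[0,0,0]],[[0,0,0.015],[0,0,0]],[[0,0,0.005],[0,0,0]],[[0,0,0.005],[0,0,0]],[[0,0,0.005],[0,0,0]],[[0,0,0.005],[0,0,0]],[[0,0,0],[0,0,0]],[[0,0,0],[0,0,0]],[[0,0,0],[0,0,0]]]'
python3 -m crank '[[[0,0,0.003],[0,0,0]],[[0,0,0.004],[0,0,0]],[[0,0,0],[0,0,0]],[[0,0,0],[0,0,0]]]'
python3 -m crank '[[[0,0.003,0],[0,0,0]],[[0,0.003,0],[0,0,0]],[[0,0.002,0],[0,0,0]],[[0,0.002,0],[0,0,0]],[[0,0,0],[0,0,0]],[[0,0,0],[0,0,0]]]'
```

```text
time_s: 30.65
position: [0.5568, 0.102, 0.1252]
tcp_rot: [[0.986, -0.169, 0.001], [-0.169, -0.986, 0.0], [0.001, -0.0, -1.0]]
wrist_force: [-0.9, -0.1, -3.5]
finger_gap: 0.0189
time_s: 31.05
position: [0.5569, 0.102, 0.1184]
tcp_rot: [[0.986, -0.169, 0.001], [-0.169, -0.986, 0.0], [0.001, -0.0, -1.0]]
wrist_force: [-1.7, 0.4, 4.7]
finger_gap: 0.0193
time_s: 31.65
position: [0.5556, 0.0921, 0.1184]
tcp_rot: [[0.986, -0.169, 0.002], [-0.169, -0.986, 0.001], [0.002, -0.001, -1.0]]
wrist_force: [-0.6, 3.4, 6.2]
finger_gap: 0.0191
```

```bash
python3 -m crank '[[[0,0.001,0],[0,0,0]],[[0,0.001,0],[0,0,0]],[[0,0.001,0],[0,0,0]],[[0,0,0],[0,0,0]],[[0,0,0],[0,0,0]]]'
python3 -m crank '[[[0,0.001,0],[0,0,0]],[[0,0.001,0],[0,0,0]],[[0,0,0],[0,0,0]],[[0,0,0],[0,0,0]]]'
```

```text
time_s: 32.15
position: [0.5551, 0.0894, 0.1184]
tcp_rot: [[0.986, -0.169, 0.002], [-0.169, -0.986, 0.001], [0.002, -0.001, -1.0]]
wrist_force: [0.3, 4.1, 6.5]
finger_gap: 0.0192
time_s: 32.55
position: [0.5552, 0.089, 0.1185]
tcp_rot: [[0.986, -0.168, 0.003], [-0.169, -0.986, 0.004], [0.002, -0.005, -1.0]]
wrist_force: [3.0, 12.2, 4.4]
finger_gap: 0.0189
```

```bash
python3 -m crank '[[[0,0.001,0],[0,0,0]],[[0,0.001,0],[0,0,0]],[[0,0,0],[0,0,0]],[[0,-0.004,0],[0,0,0]],[[0,0,0],[0,0,0]]]'
python3 -m crank '[[[0,0,0],[0,0,0]],[[0,0,0],[0,0,0]],[[0,0,0],[0,0,0]],[[0,0,0],[0,0,0]],[[0,0,0],[0,0,0]]]' 0.05
python3 -m crank '[[[0,0,-0.02],[0,0,0]],[[0,0,-0.04],[0,0,0]],[[0,0,-0.04],[0,0,0]],[[0,0,-0.04],[0,0,0]],[[0,0,-0.04],[0,0,0]],[[0,0,-0.04],[0,0,0]],[[0,0,-0.04],[0,0,0]],[[0,0,-0.02],[0,0,0]],[[0,0,0],[0,0,0]]]'
python3 -m crank '[[[-0.0255,-0.035,0],[0,0,0]],[[-0.0255,-0.035,0],[0,0,0]],[[-0.0255,-0.035,0],[0,0,0]],[[-0.0255,-0.035,0],[0,0,0]],[[-0.0255,-0.035,0],[0,0,0]],[[-0.0255,-0.035,0],[0,0,0]],[[-0.0255,-0.035,0],[0,0,0]]]'
python3 -m crank '[[[0,0,0],[0,0,-0.1375]],[[0,0,0],[0,0,-0.1375]],[[0,0,0],[0,0,-0.1375]],[[0,0,0],[0,0,-0.1375]],[[0,0,0],[0,0,-0.1375]],[[0,0,0],[0,0,-0.1375]],[[0,0,0],[0,0,-0.1375]],[[0,0,0],[0,0,-0.1375]],[[0,0,0],[0,0,-0.1375]],[[0,0,0],[0,0,-0.1375]],[[0,0,0],[0,0,-0.1375]],[[0,0,0],[0,0,-0.1375]]]'
python3 -m crank '[[[0,0,0],[0,0,0]],[[0,0,0],[0,0,0]]]'
python3 - <<'E'
from h import *
im,M=snap("wrist");save("w7",im);np.save("w7M.npy",M)
E
```

```text
time_s: 33.05
position: [0.5553, 0.0894, 0.1184]
tcp_rot: [[0.986, -0.169, 0.002], [-0.169, -0.986, 0.0], [0.002, -0.001, -1.0]]
wrist_force: [1.8, 3.6, 6.2]
finger_gap: 0.0192
time_s: 33.55
position: [0.5542, 0.0889, 0.1177]
tcp_rot: [[0.986, -0.169, -0.0], [-0.169, -0.986, -0.0], [-0.0, 0.0, -1.0]]
wrist_force: [0.2, 0.9, 0.3]
finger_gap: 0.0499
time_s: 34.45
position: [0.5554, 0.0891, 0.4008]
tcp_rot: [[0.986, -0.169, 0.005], [-0.169, -0.986, 0.0], [0.005, -0.001, -1.0]]
wrist_force: [-0.4, -0.1, -0.3]
finger_gap: 0.0501
time_s: 35.15
position: [0.4186, 0.362, 0.3967]
tcp_rot: [[0.986, -0.169, -0.001], [-0.169, -0.986, -0.001], [-0.001, 0.001, -1.0]]
wrist_force: [0.4, 0.5, -0.6]
finger_gap: 0.0503
time_s: 36.35
position: [0.4197, 0.3606, 0.3966]
tcp_rot: [[0.085, 0.996, -0.001], [0.996, -0.085, -0.001], [-0.001, -0.001, -1.0]]
wrist_force: [-0.3, -0.1, -0.4]
finger_gap: 0.0499
time_s: 36.55
position: [0.4197, 0.3606, 0.3971]
tcp_rot: [[0.095, 0.996, -0.001], [0.996, -0.095, -0.001], [-0.001, -0.001, -1.0]]
wrist_force: [0.8, -0.1, 0.4]
finger_gap: 0.0497
```

View pics/w7.png

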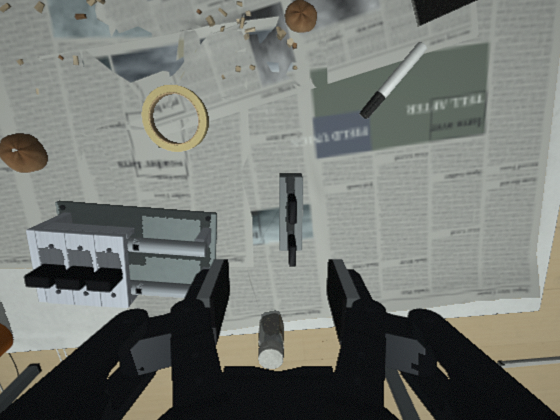

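The three saddles stand in a closed row against the plate, with the hole-3 pair open beside it at (137,247) and (137,291). The rack is at (291,205), with tabs at (292,208) and (292,250). I'll measure it numerically.

Run:
```python
from h import *
im=cv2.imread("pics/w7.png");M=np.load("w7M.npy");g=cv2.cvtColor(im,6)
sub=g[165:275,270:315]
for r in range(0,110,3): print(165+r," ".join("%3d"%v for v in sub[r,4:38]))
```

```text
165 153 148 145 147 150 146 146 151 154 153 155 155 154 153 153 157 157 157 155 155 155 153 153 157 161 157 153 152 148 153 160 164 167 168
168 163 161 160 160 160 161 160 162 162 162 163 163 164 163 162 164 167 164 164 164 162 163 162 165 167 166 163 161 158 160 163 165 167 169
171 156 155 153 154 152 153 156 155 154 154 152 147 148 149 152 156 159 156 155 154 154 153 155 157 163 163 160 158 156 155 156 160 166 166
174 162 163 165 167 169 100  40  37  36  36  39  38  36  38  39  40  37  36  36  37  35  38  37  34  36  37  33  56 146 169 163 165 165 168
177 159 153 155 160 161 116  92  95  95  93  92  79  58  48  53  57  55  55  56  57  71  94 100 102  99  99  96  90  92 139 156 156 160 165
180 156 156 160 163 163 123 111 116 119 120 121  80  53  50  52  54  54  55  53  53  65 108 120 118 119 118 116 116 106 147 161 160 159 164
183 157 157 154 157 159 119 113 117 118 119 122 120  80  50  53  56  56  54  54  56  79 112 119 120 119 119 118 114 115 144 156 153 154 161
186 161 164 161 163 159 121 112 119 119 119 124 123  80  49  50  55  57  56  52  54  82 113 120 121 120 120 118 117 110 
[... 3379 characters left out ...]

261 153 150 146 144 146 151 155 161 160 156 155 155 158 160  94  25  43  55  51  43  28  40 142 162 158 152 154 154 157 159 159 158 156 156
264 160 162 162 163 162 163 164 165 165 166 167 165 165 166 138  70  47  51  47  39  23  42 147 169 166 163 163 163 164 162 163 164 165 163
267 165 165 164 164 163 163 165 166 166 168 165 167 165 165 169 165 165 166 168 172 167 165 163 162 167 165 164 164 163 163 162 165 165 164
270 153 151 152 153 157 156 155 155 161 159 155 155 158 159 160 160 155 156 154 156 156 157 161 159 159 159 157 161 163 162 161 158 156 155
273 167 164 160 158 165 168 171 171 168 167 169 169 167 165 161 160 161 161 162 160 161 160 159 156 160 160 163 164 162 163 166 162 159 161
```

Run:
```python
from h import *
M=np.load("w7M.npy")
f=lambda u,v,z:cast("wrist",(u,v),z,M)
t=[[f(292.5,203.5,.111),f(292.2,223.5,.111)],[f(292.1,248,.111),f(291.8,265.3,.111)]]
c=[]
for a,b in t: print("tab",a,b,np.linalg.norm(a-b));c.append((a+b)/2)
k=[f(279.3,175.7,.04),f(301.5,175.7,.04),f(302,250.5,.04),f(279,250.5,.04)]
r=np.mean(k,0);print("rack",r,[np.linalg.norm(k[i]-k[i-3]) for i in range(4)])
d=c[1]-c[0];print("c",c,"sep",np.linalg.norm(d),"yaw",np.arctan2(d[1],d[0]))
e=d/np.linalg.norm(d);print("tabs rel rack",[(x-r)@e for x in c]);e2=k[2]+k[3]-k[0]-k[1];print("rack yaw",np.arctan2(e2[1],e2[0]))
```

```text
tab [0.4643 0.3781 0.111 ] [0.4945 0.3752 0.111 ] 0.03026457933372032
tab [0.5332 0.372  0.111 ] [0.5618 0.3692 0.111 ] 0.02872056791767415
rack [0.5041 0.3747 0.04  ] [np.float64(0.03595132852717136), np.float64(0.13254988886400015), np.float64(0.040288716360296704), np.float64(0.1324905790780149)]
c [array([0.4794, 0.3766, 0.111 ]), array([0.5475, 0.3706, 0.111 ])] sep 0.06836414010771798 yaw -0.08858310077217044
tabs rel rack [np.float64(-0.02476305896387416), np.float64(0.0436010811438438)]
rack yaw -0.08038869977815212
```

Sizes check out: rack 132×40, tabs at -25 and +43.6 along the rack against the expected -27 and +43. So clip +x is about world +x and the rack yaw is about -0.084. Grasping the near clip.

```bash
python3 -m crank '[[[0.011,0.028,0],[0,0,-0.011]],[[0.011,0.028,0],[0,0,0]],[[0,0,0.04],[0,0,0]],[[0,0,0.04],[0,0,0]],[[0,0,0.04],[0,0,0]],[[0,0,0.04],[0,0,0]],[[0,0,0.04],[0,0,0]],[[0,0,0.04],[0,0,0]],[[0,0,0],[0,0,0]],[[0,0,0],[0,0,0]]]' 0.05 80
python3 -m crank '[[[0,0,0.015],[0,0,0]],[[0,0,0.015],[0,0,0]],[[0,0,0.015],[0,0,0]],[[0,0,0.01],[0,0,0]],[[0,0,0.01],[0,0,0]],[[0,0,0],[0,0,0]],[[0,0,0],[0,0,0]]]'
```

```text
time_s: 37.6
position: [0.4774, 0.3779, 0.1583]
tcp_rot: [[0.081, 0.997, -0.001], [0.997, -0.081, -0.0], [-0.001, -0.001, -1.0]]
wrist_force: [-1.1, -0.0, -0.5]
finger_gap: 0.0503
time_s: 38.3
position: [0.4779, 0.3782, 0.0935]
tcp_rot: [[0.08, 0.997, 0.001], [0.997, -0.08, 0.0], [0.0, 0.001, -1.0]]
wrist_force: [0.0, -0.4, -0.2]
finger_gap: 0.0498
```

```bash
python3 -m crank '[[[0,0,0],[0,0,0]],[[0,0,0],[0,0,0]],[[0,0,0],[0,0,0]],[[0,0,0],[0,0,0]],[[0,0,0],[0,0,0]],[[0,0,0],[0,0,0]],[[0,0,0],[0,0,0]],[[0,0,0],[0,0,0]]]' 0 80
python3 -m crank '[[[0,0,-0.02],[0,0,0]],[[0,0,-0.02],[0,0,0]],[[0,0,-0.03],[0,0,0]],[[0,0,-0.03],[0,0,0]],[[0,0,-0.03],[0,0,0]],[[0,0,0],[0,0,0]],[[0,0,0],[0,0,0]]]'
```

```text
time_s: 39.1
position: [0.4778, 0.3781, 0.0932]
tcp_rot: [[0.08, 0.997, 0.001], [0.997, -0.08, 0.0], [0.0, 0.001, -1.0]]
wrist_force: [-0.4, -0.7, 4.7]
finger_gap: 0.0106
time_s: 39.8
position: [0.4776, 0.378, 0.2228]
tcp_rot: [[0.08, 0.997, 0.0], [0.997, -0.08, 0.0], [0.0, 0.0, -1.0]]
wrist_force: [0.1, -0.7, -1.3]
finger_gap: 0.0107
```

```bash
python3 -m crank '[[[-0.0357,0.01,0],[0,0,0]],[[-0.0357,0.01,0],[0,0,0]],[[-0.0357,0.01,0],[0,0,0]],[[-0.0357,0.01,0],[0,0,0]],[[-0.0357,0.01,0],[0,0,0]],[[-0.0357,0.01,0],[0,0,0]],[[-0.036,0.011,0],[0,0,0]],[[0,0,0],[0,0,0.0905]],[[0,0,0.01],[0,0,0]],[[0,0,0.01],[0,0,0]],[[0,0,0],[0,0,0]],[[0,0,0],[0,0,0]]]' 0 80
python3 - <<'E'
from h import *
im,M=snap("wrist");np.save("w8M.npy",M);save("w8",im)
b=snap("scene")[0];save("s8",b);d=snap("side")[0];save("d8",d)
s=manip.read_state();print(s["position"],s["tcp_rot"])
tip=s["position"]-.0084*s["tcp_rot"][:,1]-[0,0,.0852]
def crop(i,q,h):
    q=np.round(q).astype(int);return cv2.resize(i[max(q[1]-h,0):q[1]+h,max(q[0]-h,0):q[0]+h],(400,400),interpolation=cv2.INTER_NEAREST)
qs=[("wrist",im,45),("scene",b,35),("side",d,35)]
print([np.round(proj(n,tip,T(n,s)),1) for n,_,_ in qs],[np.round(proj(n,[.5202,.1243,.084],T(n,s)),1) for n,_,_ in qs])
save("c8",np.hstack([crop(im,proj("wrist",tip,M),45),crop(d,proj("side",tip),35)]))
E
```

```text
time_s: 41.0
position: [0.5277, 0.1235, 0.202]
tcp_rot: [[0.167, 0.986, -0.002], [0.986, -0.167, -0.0], [-0.0, -0.002, -1.0]]
wrist_force: [0.4, -0.4, 0.1]
finger_gap: 0.0111
[0.5285 0.1233 0.203 ] [[ 0.1683  0.9857  0.0004]
 [ 0.9857 -0.1683  0.    ]
 [ 0.0001  0.0004 -1.    ]]
[array([276.8, 212.2]), array([245. , 205.2]), array([266.6, 213.2])] [array([276.4, 200.1]), array([245.4, 214.9]), array([266.9, 226. ])]
```

View pics/c8.png

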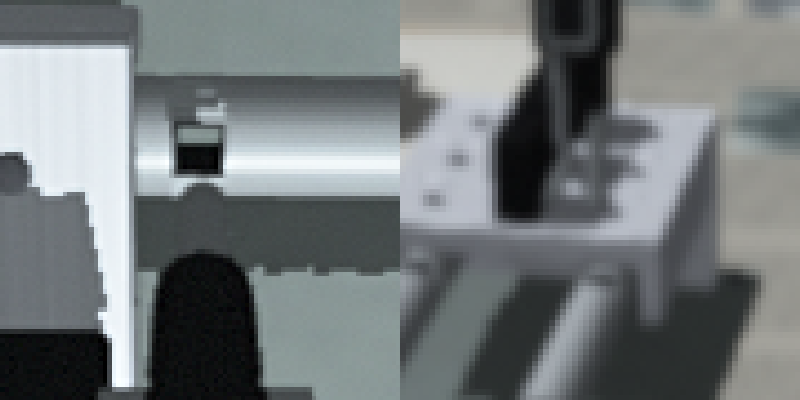

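The wrist crop shows the hole at crop (199,149), wrist pixel (276.8,200.6), close to its prediction of (276.4,200.1). The leg tip is just below it, at about (202,198) in the crop. I'll measure both more finely.

Run:
```python
from h import *
g=cv2.cvtColor(cv2.imread("pics/w8.png"),6)
print("     "+" ".join("%3d"%c for c in range(266,292)))
for r in range(184,228): print(r,"|"," ".join("%3d"%v for v in g[r,266:292]))
```

```text
266 267 268 269 270 271 272 273 274 275 276 277 278 279 280 281 282 283 284 285 286 287 288 289 290 291
184 | 135 140 142 140 141 139 137 137 137 140 138 139 139 140 139 138 142 142 143 144 141 142 143 143 143 141
185 | 114 125 131 131 130 122 118 116 119 118 120 119 119 117 119 119 127 133 133 133 134 134 132 132 132 132
186 |  75  78  78  80  79  80  81  77  77  75  79  76  77  76  74  76  77  79  76  78  76  77  76  77  78  77
187 |  78  76  77  78  79  84  85  86  86  86  85  85  84  81  79  80  80  78  78  77  79  76  77  78  77  77
188 |  83  83  83  84  85  84  85  84  83  84  90  91  92  91  87  84  85  84  84  82  82  83  82  84  82  84
189 |  87  87  86  85  85  88  88  87  87  90 109 119 118 115  99  87  87  87  83  86  86  86  85  87  86  86
190 |  90  92  93  88  90  87  87  89  85  90 105 112 112 110  94  89  88  89  89  89  89  88  90  91  89  88
191 | 102 102 102  93  89  90  88  88  88  87  86  87  86  83  87 116 108  98 101 100 101 102  99 100 101 101
192 | 111 111 112  95  90  89  92  92  90  90 100 104 102  99 109 177 152 116 110 109 110 110 111 110 109 111
193 | 
[... 3143 characters left out ...]
  72  79  75  73  73  70  72  73  73  74
222 |  73  70  72  72  72  68  71  71  72  72  74  74  75  72  72  72  72  72  70  71  68  72  73  72  71  73
223 |  71  71  71  73  72  70  70  70  75  76  73  74  72  74  75  72  72  69  73  72  72  73  73  73  74  73
224 |  72  70  72  71  71  71  71  72  74  74  71  69  72  72  74  75  74  71  71  71  72  74  72  75  71  72
225 |  71  71  72  73  76  73  67  69  71  60  44  43  50  55  65  69  70  68  71  74  73  71  73  71  73  72
226 |  71  72  72  71  70  66  51  41  26  16  10  13  16  19  28  31  48  51  68  72  73  72  70  71  69  69
227 |  71  71  72  71  60  33  17  12  12   9  13  11  13  11  10   9  16  19  47  69  72  73  71  69  70  70
```

Run:
```python
from h import *
M=np.load("w8M.npy")
R=np.array([[.1683,.9857,0],[.9857,-.1683,0],[0,0,-1]]);p=np.array([.5285,.1233,.203])
hole=cast("wrist",(276.0,201.9),.083,M);print("hole tool xy",(R.T@(hole-p))[:2])
for dz in(-.003,0,.003):
  best=None
  for yy in np.arange(-.016,0,.0001):
    c=p+R@np.array([.0,yy,.0812-dz])   # sphere centre
    # silhouette: points of sphere
    th=np.linspace(0,2*np.pi,60);pts=[]
    for ph in np.linspace(0,np.pi,15):
        for t in th: pts.append(c+.004*np.array([np.sin(ph)*np.cos(t),np.sin(ph)*np.sin(t),np.cos(ph)]))
    C=np.linalg.inv(M)@np.c_[np.array(pts),np.ones(len(pts))].T
    v=(305.384*C[1]/C[2]+212.3185).min()
    if best is None or abs(v-209.6)<best[0]:best=(abs(v-209.6),yy)
  tip=cast("wrist",(277.1,212),.1218,M);print(dz,"tip tool y",best[1],"tip x",(R.T@(tip-p))[0])
```

```text
hole tool xy [-0.0008 -0.0078]
-0.003 tip tool y -0.00790000000000005 tip x 0.0002501659187657057
0 tip tool y -0.008800000000000044 tip x 0.0002501659187657057
0.003 tip tool y -0.009700000000000038 tip x 0.0002501659187657057
```

```bash
python3 -m crank '[[[-0.001,0.001,0],[0,0,0]],[[0,0,0.01],[0,0,0]],[[0,0,0.01],[0,0,0]],[[0,0,0],[0,0,0]],[[0,0,0],[0,0,0]]]' 0 80
python3 - <<'E'
from h import *
im,M=snap("wrist");g=cv2.cvtColor(im,6);save("w9",im)
for r in range(184,214): print(r,"|"," ".join("%3d"%v for v in g[r,264:292]))
s=manip.read_state();print(s["position"]);print([proj("wrist",s["position"]+s["tcp_rot"]@np.array([x,y,.0812]),M) for x,y in((0.0002,-.0088),)],proj("wrist",s["position"]+s["tcp_rot"]@np.array([.0002,-.0088,s["position"][2]-.083]),M))
E
```

```text
time_s: 41.65
position: [0.5288, 0.1216, 0.1823]
tcp_rot: [[0.17, 0.986, -0.001], [0.986, -0.17, -0.0], [-0.0, -0.001, -1.0]]
wrist_force: [-0.2, -0.3, -0.6]
finger_gap: 0.0108
184 | 134 141 140 140 140 140 141 141 142 142 142 141 141 139 143 143 142 141 142 143 145 144 144 144 143 144 144 144
185 | 138 141 140 141 140 139 142 142 142 141 142 141 142 142 142 143 142 142 143 144 145 145 144 144 144 143 144 143
186 | 138 140 142 142 141 141 143 143 142 141 142 142 142 142 141 142 143 143 144 144 144 145 144 145 144 144 144 144
187 | 144 142 143 142 143 144 143 142 144 143 145 144 142 143 145 145 145 145 145 144 145 146 145 147 145 145 146 146
188 | 137 136 136 138 139 138 138 137 137 137 136 138 138 137 139 136 137 140 139 139 138 140 140 140 140 140 140 140
189 | 102 103 102 104 104 103 103 105 104  95  92  90  93  94  92  92  92  94  94  93  92 100 102 105 102 102 104 102
190 |  79  78  78  78  79  77  79  79  83  84  83  85  84  84  83  83  83  83  83  82  83  78  76  77  79  78  77  78
191 |  80  79  83  81  81  82  82  81  84  86  87  85  87  90  92  94  89  85  86  87  86  84  82
[... 1989 characters left out ...]
5  32 131 222 232 227 227 227 226 227
209 | 241 238 238 238 240 247 167  91  43  17  18  35  45  44  45  32  23  13   5  32 144 239 244 240 240 240 240 240
210 | 248 245 245 245 248 254 179  94  44  26  47  76  78  79  77  68  54  31   5  34 153 250 253 249 247 248 248 248
211 | 246 243 242 244 246 252 176  90  49  52  72  79  77  77  76  78  77  60  20  29 150 248 251 248 247 247 247 247
212 | 230 229 229 229 231 234 175 103  57  65  75  76  77  76  74  77  77  74  37  32 132 226 235 233 232 233 233 234
213 | 212 212 211 210 212 216 215 143  74  67  76  75  74  75  75  74  75  72  65  86 141 200 215 213 213 212 213 213
[0.5291 0.1217 0.1827]
[array([277.2675, 214.0077])] [277.2971 206.7643]
```

The tip and hole are now aligned: columns 277.35 against 277.5, and hole row 206.9 against a predicted 206.8. Inserting.

```bash
python3 -m crank '[[[0,0,0.005],[0,0,0]],[[0,0,0.005],[0,0,0]],[[0,0,0.005],[0,0,0]],[[0,0,0],[0,0,0]]]' 0 80
python3 -m crank '[[[0,0,0.005],[0,0,0]],[[0,0,0.005],[0,0,0]],[[0,0,0.005],[0,0,0]],[[0,0,0.005],[0,0,0]],[[0,0,0],[0,0,0]]]'
```

```text
time_s: 42.1
position: [0.5287, 0.1217, 0.1669]
tcp_rot: [[0.169, 0.986, -0.001], [0.986, -0.169, -0.0], [-0.0, -0.001, -1.0]]
wrist_force: [0.9, 0.1, -0.8]
finger_gap: 0.0107
time_s: 42.6
position: [0.5287, 0.1217, 0.147]
tcp_rot: [[0.169, 0.986, -0.001], [0.986, -0.169, -0.0], [-0.0, -0.001, -1.0]]
wrist_force: [0.1, -0.4, -0.6]
finger_gap: 0.0107
```

```bash
python3 -m crank '[[[0,0,0.003],[0,0,0]],[[0,0,0.003],[0,0,0]],[[0,0,0.003],[0,0,0]],[[0,0,0],[0,0,0]]]'
```

```text
time_s: 43.0
position: [0.5293, 0.1216, 0.1385]
tcp_rot: [[0.17, 0.986, 0.0], [0.986, -0.17, -0.0], [-0.0, 0.0, -1.0]]
wrist_force: [0.7, -1.1, -0.7]
finger_gap: 0.0107
```

```bash
python3 -m crank '[[[0,0,0.003],[0,0,0]],[[0,0,0.003],[0,0,0]],[[0,0,0],[0,0,0]]]'
python3 -m crank '[[[0,0,0.003],[0,0,0]],[[0,0,0.003],[0,0,0]],[[0,0,0],[0,0,0]]]'
```

```text
time_s: 43.3
position: [0.5289, 0.1217, 0.1323]
tcp_rot: [[0.169, 0.986, -0.001], [0.986, -0.169, -0.0], [-0.0, -0.001, -1.0]]
wrist_force: [-0.2, -1.1, -1.6]
finger_gap: 0.011
time_s: 43.6
position: [0.5287, 0.1217, 0.1263]
tcp_rot: [[0.169, 0.986, -0.001], [0.986, -0.169, -0.0], [-0.0, -0.001, -1.0]]
wrist_force: [-0.6, -0.0, -0.3]
finger_gap: 0.0107
```

There was no push force where 5–15 N was expected, so I'll look.

Run:
```python
from h import *
im=snap("wrist")[0];b=snap("scene")[0];d=snap("side")[0]
save("w10",im);save("s10",b);save("d10",d)
h=np.array([.5202,.1243,.084])
def crop(i,q,w,hh,s=400):
    q=np.round(q).astype(int);return cv2.resize(i[q[1]-hh:q[1]+hh,q[0]-w:q[0]+w],(s,s),interpolation=2)
print(proj("scene",h),proj("side",h))
save("c10",np.hstack([crop(d,proj("side",h),35,35,400),crop(im,(277,212),70,70,400)]))
```

```text
[245.3949 214.9077] [266.8513 226.0297]
```

View pics/c10.png

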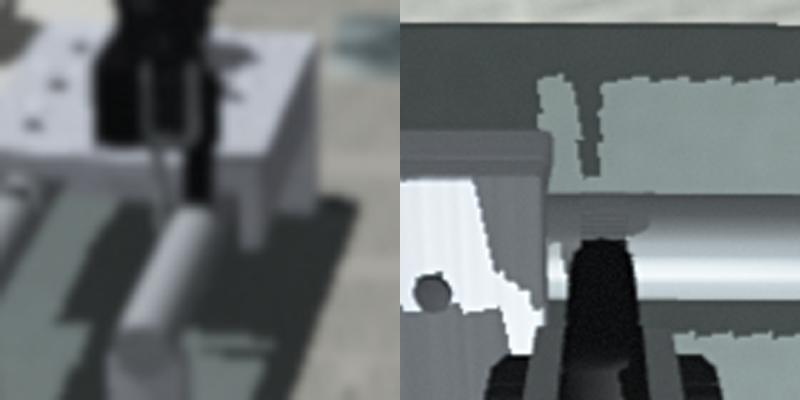

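The side crop shows the straight leg in the rod, with the collar just above it and the bent leg running down the rod's side. Now I'll push the last millimetres until the collar seats.

```bash
python3 -m crank '[[[0,0,0.001],[0,0,0]],[[0,0,0.001],[0,0,0]],[[0,0,0],[0,0,0]]]'
python3 -m crank '[[[0,0,0.001],[0,0,0]],[[0,0,0.001],[0,0,0]],[[0,0,0],[0,0,0]]]'
```

```text
time_s: 44.05
position: [0.5293, 0.1217, 0.125]
tcp_rot: [[0.169, 0.986, 0.0], [0.986, -0.169, -0.0], [0.0, 0.0, -1.0]]
wrist_force: [-0.4, -0.2, 1.5]
finger_gap: 0.011
time_s: 44.35
position: [0.5297, 0.1217, 0.1244]
tcp_rot: [[0.169, 0.986, 0.002], [0.986, -0.169, 0.0], [0.0, 0.002, -1.0]]
wrist_force: [-5.4, -0.4, 19.3]
finger_gap: 0.0112
```

Seated: TCP z 0.1246 against the predicted 0.1252, with 19 N reaction. I'll release and fetch the second clip.

```bash
python3 -m crank '[[[0,0,-0.001],[0,0,0]],[[0,0,0],[0,0,0]],[[0,0,0],[0,0,0]],[[0,0,0],[0,0,0]],[[0,0,0],[0,0,0]],[[0,0,0],[0,0,0]]]' 0.05
python3 -m crank '[[[0,0,-0.02],[0,0,0]],[[0,0,-0.03],[0,0,0]],[[0,0,-0.03],[0,0,0]],[[0,0,-0.04],[0,0,0]],[[0.0415,-0.004,0],[0,0,0]],[[0.0415,-0.004,0],[0,0,0]],[[0.0415,-0.004,0],[0,0,0]],[[0.0415,-0.004,0],[0,0,0]],[[0.0415,-0.004,0],[0,0,0]],[[0.0415,-0.004,0],[0,0,0]],[[0,0,0],[0,0,-0.0865]],[[0,0,0],[0,0,0]]]'
python3 -m crank '[[[0,0,0.03],[0,0,0]],[[0,0,0.03],[0,0,0]],[[0,0,0.01],[0,0,0]],[[0,0,0],[0,0,0]],[[0,0,0],[0,0,0]]]'
python3 - <<'E'
from h import *
im,M=snap("wrist");save("w11",im)
s=manip.read_state();print(s["position"])
d=snap("side")[0];save("d11",d);b=snap("scene")[0];save("s11",b)
h=proj("side",[.5202,.1243,.084]).round().astype(int)
save("c11",np.hstack([cv2.resize(d[h[1]-45:h[1]+45,h[0]-45:h[0]+45],(400,400),interpolation=2),cv2.resize(im[130:330,177:377],(400,400))]))
E
```

```text
time_s: 44.95
position: [0.5291, 0.1217, 0.1237]
tcp_rot: [[0.169, 0.986, -0.0], [0.986, -0.169, -0.0], [-0.0, -0.0, -1.0]]
wrist_force: [-0.7, 0.6, -0.4]
finger_gap: 0.0503
time_s: 46.15
position: [0.5473, 0.3722, 0.2431]
tcp_rot: [[0.08, 0.997, -0.001], [0.997, -0.08, -0.001], [-0.001, -0.001, -1.0]]
wrist_force: [-0.3, -0.3, -0.3]
finger_gap: 0.05
time_s: 46.65
position: [0.5484, 0.371, 0.1751]
tcp_rot: [[0.085, 0.996, 0.001], [0.996, -0.085, 0.001], [0.001, 0.001, -1.0]]
wrist_force: [0.9, 0.3, 1.4]
finger_gap: 0.0498
[0.5486 0.3713 0.1755]
```

View pics/c11.png

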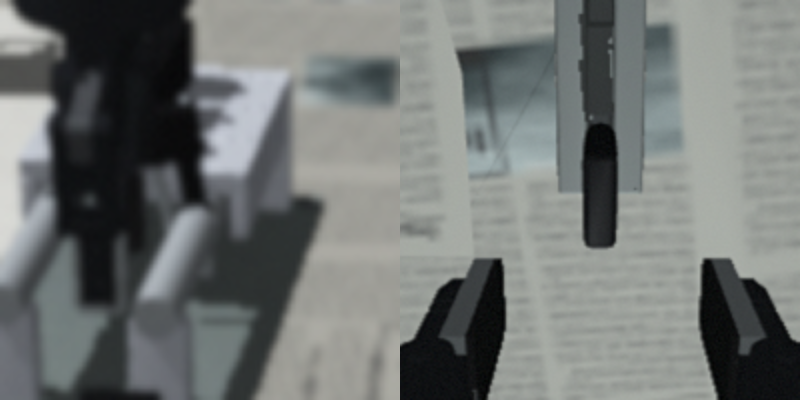

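The tab sits centred between the open fingers, so I'll grasp it.

```bash
python3 -m crank '[[[0,-0.001,0.02],[0,0,0]],[[0,0,0.02],[0,0,0]],[[0,0,0.015],[0,0,0]],[[0,0,0.015],[0,0,0]],[[0,0,0.012],[0,0,0]],[[0,0,0],[0,0,0]],[[0,0,0],[0,0,0]]]'
python3 -m crank '[[[0,0,0],[0,0,0]],[[0,0,0],[0,0,0]],[[0,0,0],[0,0,0]],[[0,0,0],[0,0,0]],[[0,0,0],[0,0,0]],[[0,0,0],[0,0,0]],[[0,0,0],[0,0,0]],[[0,0,0],[0,0,0]]]' 0 80
python3 -m crank '[[[0,0,-0.02],[0,0,0]],[[0,0,-0.02],[0,0,0]],[[0,0,-0.03],[0,0,0]],[[0,0,-0.03],[0,0,0]],[[0,0,-0.03],[0,0,0]],[[0,0,0],[0,0,0]],[[0,0,0],[0,0,0]]]'
```

```text
time_s: 47.5
position: [0.547, 0.3714, 0.0924]
tcp_rot: [[0.084, 0.996, 0.0], [0.996, -0.084, 0.0], [0.0, 0.0, -1.0]]
wrist_force: [0.1, 0.3, -0.9]
finger_gap: 0.0498
time_s: 48.3
position: [0.5472, 0.3714, 0.0924]
tcp_rot: [[0.084, 0.996, 0.001], [0.996, -0.084, 0.0], [0.001, 0.001, -1.0]]
wrist_force: [-0.2, -0.3, 5.6]
finger_gap: 0.0111
time_s: 49.0
position: [0.5468, 0.3714, 0.2218]
tcp_rot: [[0.084, 0.996, 0.001], [0.996, -0.084, 0.0], [0.0, 0.0, -1.0]]
wrist_force: [0.2, -0.1, -0.8]
finger_gap: 0.0109
```

```bash
python3 -m crank '[[[-0.0367,0.0117,0],[0,0,0]],[[-0.0367,0.0117,0],[0,0,0]],[[-0.0367,0.0117,0],[0,0,0]],[[-0.0367,0.0117,0],[0,0,0]],[[-0.0367,0.0117,0],[0,0,0]],[[-0.0367,0.0117,0],[0,0,0]],[[-0.037,0.012,0],[0,0,0]],[[0,0,0],[0,0,0.0865]],[[0,0,0.01],[0,0,0]],[[0,0,0.01],[0,0,0]],[[0,0,0],[0,0,0]],[[0,0,0],[0,0,0]]]' 0 80
python3 -m crank '[[[0,0,0.01],[0,0,0]],[[0,0,0.01],[0,0,0]],[[0,0,0],[0,0,0]],[[0,0,0],[0,0,0]]]'
python3 - <<'E'
from h import *
s=manip.read_state();im,M=snap("wrist");g=cv2.cvtColor(im,6);save("w12",im);np.save("w12M.npy",M)
p=s["position"];R=s["tcp_rot"];print(p,R[:,1])
print(proj("wrist",p+R@np.array([0,-.0088,.0804]),M),proj("wrist",[.5990,.1107,.083],M),proj("wrist",p+R@np.array([0,-.0088,p[2]-.083]),M))
for r in range(186,220): print(r,"|"," ".join("%3d"%v for v in g[r,262:292]))
E
```

```text
time_s: 50.2
position: [0.6065, 0.1089, 0.2009]
tcp_rot: [[0.167, 0.986, -0.002], [0.986, -0.167, -0.0], [-0.0, -0.002, -1.0]]
wrist_force: [0.6, 1.0, -1.1]
finger_gap: 0.0107
time_s: 50.6
position: [0.6069, 0.1081, 0.1814]
tcp_rot: [[0.169, 0.986, -0.001], [0.986, -0.169, -0.0], [-0.0, -0.001, -1.0]]
wrist_force: [0.4, -0.0, -0.8]
finger_gap: 0.011
[0.6069 0.1081 0.1814] [ 0.9856 -0.1692 -0.0007]
[276.8257 213.6812] [278.4221 207.4187] [276.8803 206.5848]
186 | 122 124 135 136 134 136 136 137 137 136 136 137 134 135 138 136 139 138 138 137 139 138 139 139 136 137 136 136 136 135
187 | 121 126 135 137 137 136 135 136 137 137 138 137 138 136 137 138 139 139 138 136 138 138 138 137 138 138 138 137 138 137
188 | 123 125 137 137 138 137 138 137 137 138 137 136 138 139 138 139 140 141 139 139 138 141 140 141 140 139 140 139 140 140
189 | 123 119 132 133 132 132 134 133 134 133 133 132 133 134 132 134 134 135 136 136 135 135 138 139 138 137 137 136 137 137
190 | 118  89  96  98  96  97  98  99  98  99 100 102 100  99 100  99  99 101 100 100 100 104 111 115 115 115 115 115 115 115
191 | 120
[... 2944 characters left out ...]
68  72  70  70  72  70  72  69  51  75 186 210 206 206 206 206 204 205
215 | 126 134 184 196 195 194 193 197 199 127  62  63  70  70  70  70  69  69  70  67  66 134 187 196 193 194 195 194 194 194
216 | 125 100 170 190 190 188 189 192 192 130  71  63  69  69  71  71  69  70  69  66  77 185 201 191 190 188 190 190 189 190
217 | 132 135 176 186 182 183 182 185 185 143  86  62  69  69  71  71  71  70  71  62  79 185 195 186 184 184 183 183 186 185
218 | 134 133 167 175 176 175 175 175 181 191 124  68  66  70  69  71  69  71  70  65  77 168 183 179 177 177 176 177 176 175
219 | 133 107 131 149 155 155 154 154 158 171 112  68  67  70  71  70  70  71  72  65  72 148 162 157 155 156 157 155 156 157
```

Lateral alignment is good (277.45 against 277.5). A shift of +0.6 mm along tool y is needed, then insert.

```bash
python3 -m crank '[[[0,0.0006,0.003],[0,0,0]],[[0,0,0.005],[0,0,0]],[[0,0,0.005],[0,0,0]],[[0,0,0.005],[0,0,0]],[[0,0,0],[0,0,0]]]' 0 80
python3 -m crank '[[[0,0,0.005],[0,0,0]],[[0,0,0.005],[0,0,0]],[[0,0,0.005],[0,0,0]],[[0,0,0.005],[0,0,0]],[[0,0,0.005],[0,0,0]],[[0,0,0],[0,0,0]]]'
```

```text
time_s: 51.15
position: [0.6071, 0.1079, 0.1628]
tcp_rot: [[0.169, 0.986, -0.002], [0.986, -0.169, -0.0], [-0.0, -0.001, -1.0]]
wrist_force: [1.2, 0.3, -0.6]
finger_gap: 0.0107
time_s: 51.75
position: [0.6076, 0.1079, 0.138]
tcp_rot: [[0.17, 0.986, -0.001], [0.986, -0.17, -0.0], [-0.0, -0.001, -1.0]]
wrist_force: [2.5, 0.7, -0.3]
finger_gap: 0.0109
```

```bash
python3 -m crank '[[[0,0,0.004],[0,0,0]],[[0,0,0.004],[0,0,0]],[[0,0,0],[0,0,0]]]'
python3 -m crank '[[[0,0,0.003],[0,0,0]],[[0,0,0.002],[0,0,0]],[[0,0,0.001],[0,0,0]],[[0,0,0],[0,0,0]],[[0,0,0],[0,0,0]]]'
python3 -m crank '[[[0,0,0.001],[0,0,0]],[[0,0,0.001],[0,0,0]],[[0,0,0],[0,0,0]]]'
```

```text
time_s: 52.05
position: [0.6074, 0.108, 0.1302]
tcp_rot: [[0.169, 0.986, -0.001], [0.986, -0.169, -0.0], [-0.0, -0.001, -1.0]]
wrist_force: [0.1, 0.6, -2.0]
finger_gap: 0.011
time_s: 52.55
position: [0.6077, 0.108, 0.1248]
tcp_rot: [[0.169, 0.986, -0.0], [0.986, -0.169, -0.0], [-0.0, -0.0, -1.0]]
wrist_force: [0.6, -0.8, -0.5]
finger_gap: 0.0108
time_s: 52.85
position: [0.6081, 0.108, 0.1239]
tcp_rot: [[0.169, 0.986, 0.001], [0.986, -0.169, 0.0], [0.0, 0.001, -1.0]]
wrist_force: [-3.1, 0.0, 8.1]
finger_gap: 0.0108
```

```bash
python3 -m crank '[[[0,0,0.001],[0,0,0]],[[0,0,0],[0,0,0]],[[0,0,-0.002],[0,0,0]],[[0,0,0],[0,0,0]]]'
python3 -m crank '[[[0,0,0],[0,0,0]],[[0,0,0],[0,0,0]],[[0,0,0],[0,0,0]],[[0,0,0],[0,0,0]],[[0,0,0],[0,0,0]]]' 0.05
python3 -m crank '[[[0,0,-0.02],[0,0,0]],[[0,0,-0.03],[0,0,0]],[[0,0,-0.04],[0,0,0]],[[0,0,-0.04],[0,0,0]],[[0,-0.02,-0.04],[0,0,0]],[[0,-0.03,-0.03],[0,0,0]],[[0,-0.04,0],[0,0,0]],[[0,-0.04,0],[0,0,0]],[[0,-0.03,0],[0,0,0]],[[0,0,0],[0,0,0]],[[0,0,0],[0,0,0]],[[0,0,0],[0,0,0]]]'
python3 - <<'E'
from h import *
im,M=snap("wrist");d=snap("side")[0];b=snap("scene")[0];save("w13",im);save("d13",d);save("s13",b);np.save("w13M.npy",M)
def R(x,z):return np.array([.5547,.0889])+np.array([[.9855,.1698],[-.1698,.9855]])@np.array([x,z])
pts={"hN":(-.04,.029),"hF":(.04,.029),"mid":(0,-.02)}
q=lambda n,k,z:proj(n,[*R(*pts[k]),z],M if n=="wrist" else None)
def crop(i,c,w,h,sz):
    c=np.round(c).astype(int);y=max(c[1]-h,0);x=max(c[0]-w,0);print("crop",x,y,sz[0]/2/w);return cv2.resize(i[y:y+2*h,x:x+2*w],sz,interpolation=2)
A=crop(im,q("wrist","mid",.08),110,110,(500,500))
B=crop(d,q("side","mid",.1),50,50,(290,290));C=crop(b,q("scene","mid",.1),50,36,(290,210))
save("c13",np.hstack([A,np.vstack([B,C])]))
for k in("hN","hF"):print(k,q("wrist",k,.143))
E
```

```text
time_s: 53.25
position: [0.608, 0.108, 0.1242]
tcp_rot: [[0.169, 0.986, 0.001], [0.986, -0.169, 0.0], [0.0, 0.001, -1.0]]
wrist_force: [0.1, -0.4, 3.4]
finger_gap: 0.011
time_s: 53.75
position: [0.6077, 0.108, 0.1237]
tcp_rot: [[0.169, 0.986, -0.0], [0.986, -0.169, 0.0], [-0.0, -0.0, -1.0]]
wrist_force: [-1.0, -0.2, -0.2]
finger_gap: 0.0498
time_s: 54.95
position: [0.4509, 0.135, 0.3238]
tcp_rot: [[0.17, 0.985, 0.001], [0.985, -0.17, 0.0], [0.0, 0.001, -1.0]]
wrist_force: [-0.5, 0.1, 0.3]
finger_gap: 0.0497
crop 132 149 2.272727272727273
crop 205 161 2.9
crop 205 164 2.9
hN [278.0761 252.6328]
hF [278.013  313.2186]
```

View pics/c13.png

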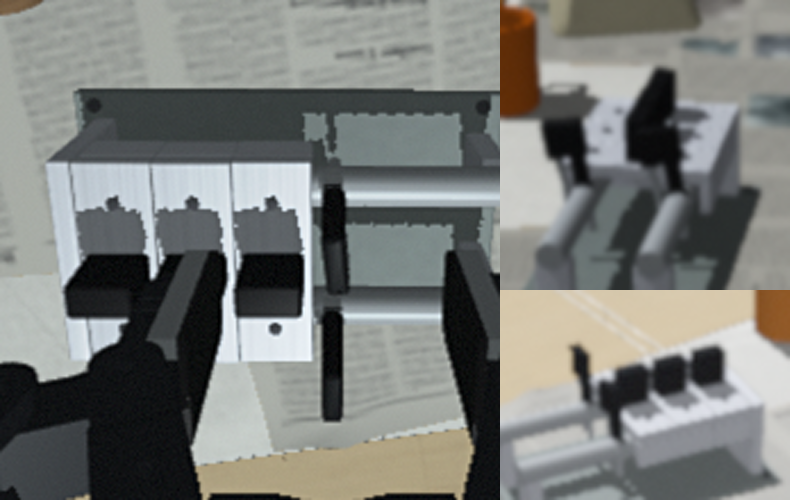

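The final picture shows three saddles flush to the plate with only hairline joints, and both clip tabs upright at the third holes. I'll check numerically that both clips are at home height.

Run:
```python
from h import *
M=np.load("w13M.npy");im=cv2.imread("pics/w13.png");g=cv2.cvtColor(im,6)
R=np.array([[.9855,.1698],[-.1698,.9855]]);W=lambda x,y:np.array([.5547,.0889])+R@np.array([x,y])
for n,hx in(("near",-.04),("far",.04)):
    for z in(.143,.148,.155): print(n,z,"end top row",[np.round(proj("wrist",[*W(hx+e,.029),z],M),1) for e in(-.01,.026)])
for y0,y1 in((225,240),(270,285),(326,340)):
    for r in range(y0,y1): print(r,g[r,266:292:1][2::3])
# gaps: saddle seam positions along row, from bridge top z=.098
for r in(225,230): print(g[r,150:275])
for y in(-.115,-.071,-.027,.017): print(y,proj("wrist",[*W(-.05,y),.098],M))
```

```text
near 0.143 end top row [array([278.1, 244.4]), array([278.1, 273.3])]
near 0.148 end top row [array([278.1, 246.3]), array([278.1, 275.4])]
near 0.155 end top row [array([278.1, 249. ]), array([278.1, 278.6])]
far 0.143 end top row [array([278. , 306.1]), array([278. , 331.2])]
far 0.148 end top row [array([278. , 308.6]), array([278., 334.])]
far 0.155 end top row [array([278. , 312.3]), array([278., 338.])]
225 [168  78  74  73  71  77  80  77]
226 [167  87  76  75  76  88  88  88]
227 [171 101  76  76  74  97 100 100]
228 [171 116  78  77  75 107 113 114]
229 [171 134  79  71  71 125 134 131]
230 [173 152  60  29  28 140 149 148]
231 [173 155  59  40  28 149 154 155]
232 [171 168  58   9   7 137 164 163]
233 [174 195  54   9  12  92 193 193]
234 [176 222  46   9  11  65 221 221]
235 [177 227  45   7   9  58 227 225]
236 [178 205  40  10  10  37 208 207]
237 [177 178  49   8  11  27 177 174]
238 [182 175  38  12  14  29 173 172]
239 [183 156  28   2   7  28 159 158]
270 [219 131 115  35  46  30 121 131]
271 [221 131 120  33  46  32 121 132]
272 [221 131 133  32  45  32 124 134]
273
[... 1407 characters left out ...]
220 219 224 223
 221 223 224 220 223 225 224 224 227 233 168  94  75  78  78  76  74]
[165 159 159 183 199 201 197 199 202 202 202 208 190 140 185 205 199 198
 194 193 196 200 198 200 203 202 197 201 201 200 207 204 202 204 202 204
 209 205 205 208 205 203 207 209 207 210 212 203 134 175 210 210 209 205
 202 203 210 207 209 211 211 207 208 211 211 216 216 214 214 212 211 216
 216 215 215 216 213 216 218 216 219 222 220 154 180 218 220 218 214 212
 215 218 217 218 220 220 219 218 219 219 224 224 222 224 221 219 225 225
 222 224 224 221 223 226 225 225 228 232 173 142 149 152 117  96  60]
-0.115 [163.124  229.8211]
-0.071 [198.2406 229.8332]
-0.027 [233.3499 229.8453]
0.017 [268.452  229.8574]
```

The seams match their predictions (columns 163/198/233/268), so the row is right. The near tab end reads about 5 px lower in the image than the home prediction (far: about 3 px), which could be either height or tilt. I'll resolve it with the other two cameras.

Run:
```python
from h import *
R=np.array([[.9855,.1698],[-.1698,.9855]]);W=lambda x,y:np.array([.5547,.0889])+R@np.array([x,y])
for cam,f in(("side","d13"),("scene","s13")):
    g=cv2.cvtColor(cv2.imread(f"pics/{f}.png"),6)
    for n,hx in(("near",-.04),("far",.04)):
        pr={k:proj(cam,[*W(hx+e,.029),z]).round(1) for k,e,z in(("topL",-.01,.143),("topR",.026,.143),("botL",-.01,.109),("botR",.026,.109),("collar",0,.0845))}
        print(cam,n,pr)
        P_=np.array(list(pr.values()));a=P_.min(0).astype(int)-5;b=P_.max(0).astype(int)+8
        print("cols",a[0],b[0])
        for r in range(a[1]-6,b[1]): print(r," ".join("%3d"%v for v in g[r,a[0]:b[0]]))
```

```text
side near {'topL': array([270.6, 203.6]), 'topR': array([255.6, 202.6]), 'botL': array([270.8, 216.8]), 'botR': array([256. , 215.8]), 'collar': array([266.8, 225.8])}
cols 250 278
191 198 198 189 162 115  64  30  18  17  14  12  10  10  12  33  82 128 148 152 150 149 148 149 149 149 149 149 148
192 198 195 176 131  74  35  21  17  16  15  13   9   9  11  33  80 127 146 150 151 151 150 149 149 149 150 149 149
193 197 187 154  97  44  22  19  18  16  15  11   9   8  10  32  80 126 145 149 150 150 148 147 147 147 147 148 147
194 191 168 120  63  28  18  18  18  16  12   9   8   9  11  33  81 129 148 152 153 153 150 147 144 146 145 146 147
195 181 143  85  37  20  17  18  15  14  10   8   8   9  12  34  87 140 161 165 165 164 160 153 150 148 150 151 152
196 165 115  58  24  16  16  14  13  11   9   7   8   8  11  35  92 150 172 176 176 176 172 164 161 162 164 165 165
197 137  82  37  19  16  16  14  12  10   7   7   7   7  10  31  82 136 158 161 162 163 164 162 164 171 176 179 178
198 101  51  24  17  18  16  14  11   9   6   6   7   9  10  28  63 100 115 117 120 124 130 133 141 154 166
[... 14839 characters left out ...]
  68  34  26  27
201 191 191 192 194 197 200 195 168 113  62  49  76 113 112  72  36  25  26
202 193 194 194 195 199 201 197 180 146 110  80  81 101  99  68  36  26  25
203 197 199 197 197 200 199 195 186 169 139 108  99 103  98  71  40  27  28
204 198 199 195 191 189 187 181 175 163 143 119 112 114 108  84  57  37  28
205 188 185 180 175 170 164 160 153 145 133 122 117 117 115 103  83  62  43
206 169 164 158 153 146 143 138 133 129 125 121 118 118 119 116 107  90  65
207 147 142 137 133 129 127 126 124 122 121 120 119 123 126 129 128 118  86
208 128 127 125 124 121 122 121 121 119 117 118 124 143 156 162 162 147 104
209 123 122 121 123 127 128 129 128 124 117 119 137 164 183 189 186 164 114
```

Both other cameras put the collar undersides at the predicted home rows (near 225.5 against 225.8, far 223.3 against 223.5). The tabs therefore only lean slightly within the hole play. One last check is the near clip's yaw.

Run:
```python
from h import *
M=np.load("w13M.npy");g=cv2.cvtColor(cv2.imread("pics/w13.png"),6)
for n,rows in(("near",(252,274)),("far",(308,330))):
    c=[]
    for r in range(*rows):
        x=np.where(g[r,262:300]<52)[0]+262; c.append((x.min(),x.max()));
    c=np.array(c);print(n,c[::4].tolist())
    P2=[cast("wrist",(c[i:i+4].mean(),rows[0]+i+1.5),.143,M) for i in(0,len(c)-4)]
    d=P2[1]-P2[0];print("yaw rel stand",np.arctan2(d[1],d[0])+.1706)
s=manip.read_state();print(s["time_s"],s["wrist_force"])
```

```text
near [[274, 283], [274, 284], [262, 284], [262, 284], [262, 284], [262, 284]]
yaw rel stand -0.27012215037122045
far [[274, 282], [274, 282], [274, 282], [274, 282], [274, 282], [274, 281]]
yaw rel stand -0.011016981766788836
55.1 [-0.0638 -0.6407 -0.2647]
```

Run:
```python
from h import *
M=np.load("w13M.npy");g=cv2.cvtColor(cv2.imread("pics/w13.png"),6)
c=[]
for r in range(250,277):
    x=np.where(g[r,270:292]<52)[0]+270; c.append((r,x.min(),x.max()))
c=np.array(c);print(c[::3].tolist())
for k in(1,2):
    a=np.polyfit(c[5:,0],c[5:,k],1);p=[cast("wrist",(np.polyval(a,r),r),.143,M) for r in(255,276)];d=p[1]-p[0];print(np.arctan2(d[1],d[0])+.1706)
```

```text
[[250, 274, 283], [253, 274, 283], [256, 274, 284], [259, 274, 283], [262, 274, 284], [265, 275, 284], [268, 275, 284], [271, 276, 284], [274, 276, 284]]
0.08729905359784831
0.04438832408699103
```

The near clip's yaw is about 0.07 rad, within the 0.2 limit. Handing in.

```bash
python3 -c "
from workcell import manip
print(manip.job_done())"
```

```text
the job is handed in; nothing more can be done
None
```

I set all three aluminium saddles across the rods and slid each one home against the stop plate or its neighbour (contact pushes of about 12–21 N). An R-clip is pushed into hole 3 of each rod. I handed the job in at about 55 s, with the arm clear of everything; no verdict is reported.

**Last checks that agreed**
- **Saddle row:** The seams lie within about 1 px of where a flush row should show (columns 163, 198, 233 and 268).
- **Clip height:** In the side camera both collar undersides are within about 0.3 px of their home rows. Both clips stopped on the rod at the expected height, with reactions of about 19 N (near) and at least 8 N (far).
- **Bystanders:** I never touched the mug, jar, tape roll or mushroom, nor the blue look-alike. I did not measure their positions again at the end.

**What disagreed or stayed uncertain**
- **Lean:** Both clip tabs read several millimetres towards their bent-leg side compared with a perfectly upright clip. I take this as a slight lean from the play in the holes, about 0.05–0.08 rad against the 0.25 limit.
- **Near clip turn:** It is turned about 0.04–0.09 rad, against the 0.2 limit. An earlier reading of 0.27 rad was spoiled by a dark area beside the tab, so I discarded it.
- **Snap:** I never saw the expected 5–15 N snap-in force in the force readings between steps, so the snap itself is inferred. The evidence is the collars at home height and, for the near clip, an image with the bent leg down beside the rod.

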